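# Tare the bench scale with a carrier of coaster hubs

## Robot

A 7-joint arm with a two-finger parallel gripper is mounted at the origin on the work surface. World frame = base frame: x ahead of the robot, y to its left, z up, the work surface at z = 0. Lengths are in m, angles in degrees, forces in N, time in s.
With the tool pointing down it reaches from about 0.425 to 0.875 m from the base axis. Payload 4.7 kg.
Tool frame: the origin (TCP) lies at the centre of the arm's flange, where the gripper is bolted on; the fingertips stand 182 mm ahead of it and the grasp point (between the pads) lies 164 mm ahead of it; z points along the fingers, y is the line along which they close (so a half turn about z gives the same grasp; the last joint's range is limited). The gripper opens to 87 mm and grips with 3 to 60 N. Pads are 19 mm wide; open, the fingers measure 117 mm over their backs; the gripper's body (75 mm by 190 mm) begins 51 mm behind the grasp point.
Start: joints at [-74.078, 18.392, -4.016, 83.108, 1.295, 78.541, -3.26], TCP at [0.17, 0.628, 0.405] pointing down, gripper open.
Joint ranges: [-163.93, 163.93], [-17.29, 119.83], [-79.2, 71.16], [3.27, 140.29], [-89.18, 269.18], [5.43, 117.66], [-154.24, 154.24]. Speed limits (degrees/s): [147.25, 147.25, 180, 180, 180, 180, 180].

## Interface

Orientations are given as [roll, pitch, yaw] about the fixed x, y, z axes, in that order (R = Rz(yaw) Ry(pitch) Rx(roll)).
In Python, from cell import env gives the robot as it stands. The module is installed in compiled form; this text tells all that it offers.
- The arm moves only by the tool step_arm, never from a script. Its argument "steps" is one flat list of numbers, 5 for each row, row after row: the opening, from 0 (shut) to 1 (fully open), then the shift along the tool's x, y, z in mm, then the turn about the tool's z in degrees. In form: [grip, dx, dy, dz, roll, grip, dx, dy, dz, roll, ...]. A call has 1 to 12 rows; each row shifts and turns the commanded pose from where the row before left it, along the tool's axes as they then stand; what a row does not reach is not made up. A row lasts 1/8 s, in which the tool goes at most 62.5 mm and 10.7 degrees, less where a joint would pass 70% of its speed; a pose out of reach is approached as far as the arm can. A call with a gripper value outside its range is refused whole. The fingers move at their own pace and stop on an object; "grip_force" is the grip in N (left out, the last holds). Time passes only in rows, so rows that do not move let the fingers close. It gives the time, the measured TCP pose, the force, the opening and the grip force at its end, in the units of the state.
- env.get_obs(): the state, without advancing time (a new reading comes with each control period).
- env.read_camera(name): name is "scene" or "side" or "wrist"; returns a dict with "image" (480x640x3 uint8, red, green, blue), "camera_matrix" (3x3 intrinsics, pixels), "R" (3x3) and "t" (3): a world point X has camera coordinates R X + t. Camera axes: x right, y down, z forward; pixel columns grow to the right and rows downward; lengths in m; the calibration is good to about 2 mm. A picture is of the moment at which its call begins. There is no depth.
- env.sign_off(): hands the job in; it is judged then, once.
The state is a dict: "time_s": time; "qpos": joint angles; "joint_velocities": joint speeds; "effort": joint torques, N m; "tool_pos": TCP position; "tool_rot": TCP orientation; "force": force on the tool from outside, world axes, zero at the start; "wrist_torque": the same for the moment, N m; "grip_width": finger opening in m; "grasp_force": force on a finger pad.
Only numpy, scipy, OpenCV 4.12 (cv2) and the standard library are available. Lean on these libraries where they do the work, as an engineer would, in place of code of your own. Each camera call takes 0.05 s, during which the arm holds its last target. There are 200 camera calls.

## Task

We are about to weigh grease into the coaster-brake hubs. Lift the carrier tray by its handle onto the middle of the scale's platform, square with it, and stand every hub that is on the bench upright on a place of its own in the tray, with its torque arm pointing straight out over that place's white rim mark. Then, with everything loaded, turn the dial's bezel until the pointer reads zero on it; set things down gently so that the scale never bottoms out, and leave the other things on the bench alone.

Things in the scene. Friction and masses are not known exactly. Their poses are not given: they have to be found in the camera images.
- scale: Grey dial bench scale, fixed to the bench (its place and heading vary): flat base 310 x 150 x 20 mm. Origin at bench level right under the centre of its weighing platform; its x axis points from the dial to the platform (away from the robot). The dial's axis stands 155 mm from the platform's centre, on the -x side.
- platform_top (a point): Centre of the flat top of the steel weighing platform, 176 (scale x) x 174 (scale y) mm; 52 mm above the bench when empty. Axes as scale. It sinks straight down on a damped spring, about 1 mm per 1.5 N, and bottoms out at 20 mm; tray and hubs sink it 7 to 13 mm.
- bezel (a joint): Turn of the dial's bezel, rad, growing clockwise seen from above; turns from -2.5 to 3.1 and stays where it is left (friction 0.05 N m). At 0 its zero mark points to the scale's -x side (towards the robot).
- bezel_grip (a point): On the bezel's axis at half its height. The bezel is a level dark steel disc 64 mm in diameter, 24 mm tall, underside 86 mm and white dial face 110 mm above the bench, on a column 40 mm in diameter, so fingers reach down past its rim and take it across the diameter from above.
- zero_mark (a point): The zero mark, a bold black bar with a brass tab at the rim of the white dial face, which turns with the bezel; this point is on the bar, 22 mm from the axis. The other ticks are thin.
- pointer (a joint): Turn of the scale's pointer, rad, clockwise seen from above, 0 with an empty platform, proportional to the load (130 rad per metre of platform sink). It cannot be turned by hand. The pointer reads zero when pointer equals bezel.
- pointer_tip (a point): Point near the tip of the slim black pointer, 22 mm from the dial's axis, just above the dial face.
- tray: Loose aluminium carrier tray, 172 (x) x 172 (y) mm, 0.4 kg, rim 13 mm high and 4 mm thick. Origin: centre of its underside, z up. Over its middle a wooden handle bar, 70 mm along tray x, 12 mm thick along y, 18 mm tall, centre 88 mm above the underside, open below (two thin posts 25 mm either side of the middle); lifted by it the tray balances.
- tray_floor (a point): Middle of the tray, level with its floor, 4 mm above the underside; a low rib (20 mm wide, as high as the rim) runs along x under the handle. Around it four places, dark round pads 62 mm across, centred at tray x = -45 or 45, y = -46 or 46 mm. Each has its own white mark on the nearer long rim (the rims at y = -86 and 86 mm), 40 mm straight outwards of its centre, at the same x.
- hub0: Coaster-brake hub on end (may be absent), 0.3 kg: bottom-heavy, lower flange 56 mm, upper 48 mm across, 48 mm high. A flat dark torque arm 14 mm wide, 48 to 53 mm above the underside, reaches 50 mm from the axis along hub x; above it a bare round axle stub 16 mm in diameter, 53 to 102 mm up, to pick it by from above. Origin: centre of the underside, z up.
- hub0_arm (a point): Point on top of hub0's torque arm, 40 mm from the hub's axis along its x axis, 53 mm above its underside.
- hub1: Coaster-brake hub on end (may be absent), 0.3 kg: bottom-heavy, lower flange 56 mm, upper 48 mm across, 48 mm high. A flat dark torque arm 14 mm wide, 48 to 53 mm above the underside, reaches 50 mm from the axis along hub x; above it a bare round axle stub 16 mm in diameter, 53 to 102 mm up, to pick it by from above. Origin: centre of the underside, z up.
- hub1_arm (a point): Point on top of hub1's torque arm, 40 mm from the hub's axis along its x axis, 53 mm above its underside.
- hub2: Coaster-brake hub on end (may be absent), 0.3 kg: bottom-heavy, lower flange 56 mm, upper 48 mm across, 48 mm high. A flat dark torque arm 14 mm wide, 48 to 53 mm above the underside, reaches 50 mm from the axis along hub x; above it a bare round axle stub 16 mm in diameter, 53 to 102 mm up, to pick it by from above. Origin: centre of the underside, z up.
- hub2_arm (a point): Point on top of hub2's torque arm, 40 mm from the hub's axis along its x axis, 53 mm above its underside.
- hub3: Coaster-brake hub on end (may be absent), 0.3 kg: bottom-heavy, lower flange 56 mm, upper 48 mm across, 48 mm high. A flat dark torque arm 14 mm wide, 48 to 53 mm above the underside, reaches 50 mm from the axis along hub x; above it a bare round axle stub 16 mm in diameter, 53 to 102 mm up, to pick it by from above. Origin: centre of the underside, z up.
- hub3_arm (a point): Point on top of hub3's torque arm, 40 mm from the hub's axis along its x axis, 53 mm above its underside.
- grease_tin: Steel grease tin 48 mm across, 36 mm tall, amid the hubs; lower than their torque arms. Not part of the job; leave alone.
- spanner: Steel spanner, 190 mm, lying behind the hubs. Not part of the job; leave alone.
- driver: Screwdriver, 180 mm, lying left of the scale. Not part of the job; leave alone.
- oil_bottle: White oil bottle, 52 mm across, 150 mm tall. Not part of the job; leave alone.
- mug: White mug, 80 mm across, 90 mm tall. Not part of the job; leave alone.
- parts_bin: Grey open bin 90 x 160 x 60 mm at the back. Not part of the job; leave alone.
- chainring: Flat dark steel ring, 110 mm across, 4 mm thick, lying on the bench. Not part of the job; leave alone.
Things that resemble listed ones, but are neither listed nor needed, are in the scene too. What is shaped like the tray but orange or yellow is not meant. What is shaped like the hub2 but purple is not meant.

How it is judged:
By the outcome, as a careful person would: the job done as asked, in the order asked, and still so for the second after the job is handed in, with the robot touching nothing.
Of hub0, hub1, hub2, hub3 only 3 to 4 are there at a start; the rules pass over those that are not, and their reading is None.
At some moment in a run one of hub0, hub1, hub2, hub3 may be knocked a few centimetres aside while the robot is not near it.
It also fails if it takes over 210 s, if anything falls off the work surface, if the arm or the gripper's body presses on something with over 40 N, if the wrist force passes 120 N, or if a joint passes its speed limit or range.

## Working session

There is one attempt and no reset: what is moved stays moved. The work goes in short steps, Python scripts to look and compute and a tool call to move; the robot and the scene stay as the last step left them, time stands still between calls to the robot, and variables do not carry over. Pictures are saved under pics/ and viewed, at most 14 in all, crops included, and the job is handed in when it is done.

Besides the shell and the picture viewer there is one more tool, called after "Request:" as name(argument=value, ...) on one line, values as JSON. step_arm: Moves the arm, as the interface text tells. Its arguments: {"type":"object","properties":{"steps":{"type":"array","items":{"type":"number"}},"grip_force":{"type":"number"}},"required":["steps"]}

```bash
mkdir -p pics
cat > h.py <<'E'
import numpy as np, cv2, pickle
from cell import env
def snap(cam,name):
    d=env.read_camera(cam); cv2.imwrite(f'pics/{name}.png',cv2.cvtColor(np.array(d['image']),cv2.COLOR_RGB2BGR))
    pickle.dump({k:np.array(d[k]) for k in ('image','camera_matrix','R','t')},open(f'pics/{name}.pkl','wb'))
def load(name): return pickle.load(open(f'pics/{name}.pkl','rb'))
def ray(d,uv):
    K,R,t=d['camera_matrix'],d['R'],np.ravel(d['t'])
    return -R.T@t, R.T@np.linalg.inv(K)@np.array([uv[0],uv[1],1.])
def atz(d,uv,z):
    c,r=ray(d,uv); return c+r*(z-c[2])/r[2]
def tri(*obs):
    A=np.zeros((3,3));b=np.zeros(3);L=[]
    for d,uv in obs:
        c,r=ray(d,uv); r/=np.linalg.norm(r); P=np.eye(3)-np.outer(r,r); A+=P;b+=P@c;L.append((c,P))
    X=np.linalg.solve(A,b); return X,[np.linalg.norm(P@(X-c))*1e3 for c,P in L]
def proj(d,X):
    p=d['camera_matrix']@(d['R']@np.array(X)+np.ravel(d['t'])); return p[:2]/p[2]
def crop(name,u,v,w,h,s,out):
    im=cv2.imread(f'pics/{name}.png')[v:v+h,u:u+w]; cv2.imwrite(f'pics/{out}.png',cv2.resize(im,None,fx=s,fy=s,interpolation=cv2.INTER_CUBIC))
E
python3 - <<'E'
from h import *
o=env.get_obs(); print(o)
for c in('scene','side','wrist'):
    snap(c,c+'0'); d=load(c+'0'); print(c,ray(d,(320,240)),d['camera_matrix'][0,0])
a=cv2.imread('pics/scene0.png');b=cv2.imread('pics/side0.png')
E
```

```text
{'time_s': 0.0, 'qpos': array([-74.07820699,  18.43934776,  -4.01464342,  83.17416097,
         1.29792836,  78.53916476,  -3.26024389]), 'joint_velocities': array([ 0.04959539,  0.0526858 ,  0.098438  , -0.04248561, -0.02848139,
        0.0069871 , -0.05708907]), 'effort': array([ 2.99107887e-04, -4.91294360e+01, -4.03776057e-01, -3.12525129e+01,
       -6.39297534e-02,  4.35497565e-02,  1.52661114e-04]), 'tool_pos': array([0.16947822, 0.62731381, 0.4036643 ]), 'tool_rot': array([-1.79892725e+02,  8.77373430e-03,  1.64887446e+02]), 'force': array([-0.1209291 ,  0.37074646, -0.21674564]), 'wrist_torque': array([-0.02322851,  0.01001631, -0.01349587]), 'grasp_force': 0.0, 'grip_width': 0.08714457377041893}
scene (array([1.1336658 , 0.33014636, 1.2105874 ]), array([-0.48618815, -0.21445272, -0.84722483])) 447.5669557762485
side (array([-0.21522091, -0.69917432,  0.9547516 ]), array([ 0.53551183,  0.56847731, -0.62460371])) 495.1197220000484
wrist (array([0.09177545, 0.64753977, 0.38380783]), array([ 0.2662471 , -0.06548549, -0.96196752])) 399.2367281727565
```

View pics/scene0.png

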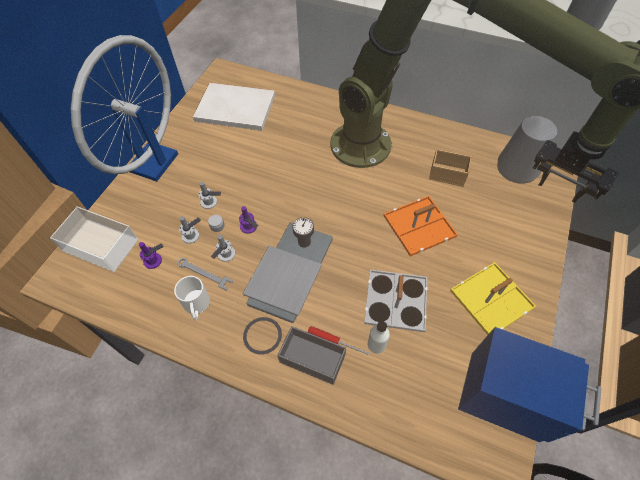

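View pics/side0.png

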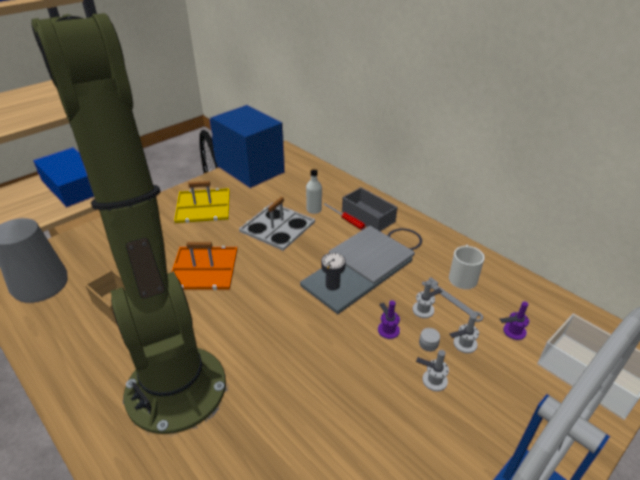

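The scene view shows three silver hubs, with stubs near (208,190), (188,228) and (224,248). The purple ones are decoys. The aluminium tray is at (397,300), with its handle near (401,290), and the scale has its dial at (303,228) and its platform near (287,275). The side view agrees: hubs at (427,297), (466,333) and (436,372), tray at (278,225). Next I'll take rough positions.

Run:
```python
from h import *
S=load('scene0');D=load('side0')
for n,u,v in [('dial',(303,226),(333,261)),('tray handle',(400,290),(276,208)),('hubA',(204,184),(441,355)),('hubB',(184,222),(474,318)),('hubC',(219,239),(432,284))]:
    X,e=tri((S,u),(D,v)); print(n,X.round(3),np.round(e,1))
for n,u in [('plat corners',(271,249)),('',(328,264)),('',(300,318)),('',(244,296))]: print(n,atz(S,u,.052).round(3))
for n,u in [('tray corners',(369,270)),('',(428,275)),('',(427,330)),('',(364,324))]: print(n,atz(S,u,.013).round(3))
for n,u in [('tin',(216,222)),('purple1',(247,222)),('purple2',(150,257)),('spanner a',(180,262)),('spb',(228,287)),('mug',(190,295)),('bottle base',(378,348)),('bin',(312,355))]: print(n,atz(S,u,.03).round(3))
a=cv2.resize(cv2.imread('pics/scene0.png')[175:275,130:270],None,fx=5.5,fy=5.5,interpolation=cv2.INTER_CUBIC)
cv2.imwrite('pics/c1.png',a)
```

```text
dial [ 0.475 -0.015  0.108] [0.7 0.7]
tray handle [0.549 0.313 0.073] [0.6 0.6]
hubA [ 0.44  -0.381  0.094] [4.1 4.1]
hubB [ 0.589 -0.367  0.089] [4.8 4.8]
hubC [ 0.605 -0.234  0.095] [3.9 3.9]
plat corners [ 0.554 -0.088  0.052]
 [0.537 0.091 0.052]
 [0.724 0.083 0.052]
 [ 0.724 -0.091  0.052]
tray corners [0.489 0.206 0.013]
 [0.439 0.375 0.013]
 [0.608 0.419 0.013]
 [0.658 0.25  0.013]
tin [ 0.519 -0.303  0.03 ]
purple1 [ 0.482 -0.211  0.03 ]
purple2 [ 0.709 -0.427  0.03 ]
spanner a [ 0.689 -0.332  0.03 ]
spb [ 0.708 -0.156  0.03 ]
mug [ 0.773 -0.246  0.03 ]
bottle base [0.716 0.309 0.03 ]
bin [0.801 0.152 0.03 ]
```

View pics/c1.png

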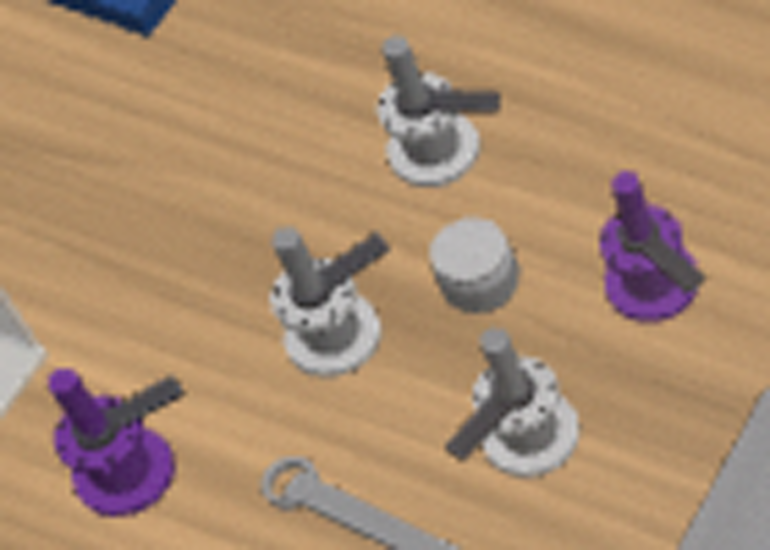

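Tin, hubs and tray all triangulate at sensible heights, and the tray's yaw is about 15° (mod 180). Now I'll move over the tray and look with the wrist camera.

Request:
step_arm(steps=[1,-20,-10,0,0,1,-40,-20,0,0,1,-45,-20,0,0,1,-45,-20,0,0,1,-45,-20,0,0,1,-45,-20,0,0,1,-45,-20,0,0,1,-45,-20,0,0,1,-45,-20,0,0,1,-40,-20,0,0,1,-30,-15,0,0])

```text
time_s: 1.52
tool_pos: [0.5477, 0.3095, 0.4049]
tool_rot: [-179.9, 0.0, 164.7]
force: [0.2, 0.0, -0.5]
grip_width: 0.0871
grasp_force: 0.0
```

Request:
step_arm(steps=[1,0,0,0,-5,1,0,0,0,-8,1,0,0,0,-8,1,0,0,0,-6,1,0,0,0,-3,1,0,0,0,0,1,0,0,0,0])

```text
time_s: 2.4
tool_pos: [0.5459, 0.3125, 0.4048]
tool_rot: [-180.0, 0.0, -165.2]
force: [-0.5, 0.1, -0.5]
grip_width: 0.0867
grasp_force: 0.0
```

Run:
```python
from h import *
o=env.get_obs(); print(o['tool_pos'],o['tool_rot'],o['qpos'],o['time_s'])
snap('wrist','w1')
```

```text
[0.54592108 0.31253089 0.40483802] [-1.79987073e+02  2.09941249e-03 -1.65231815e+02] [-39.46348084  15.71002303   8.89826405  86.73930912  -2.44312352
  77.7429564   74.39463429] 2.4
```

View pics/w1.png

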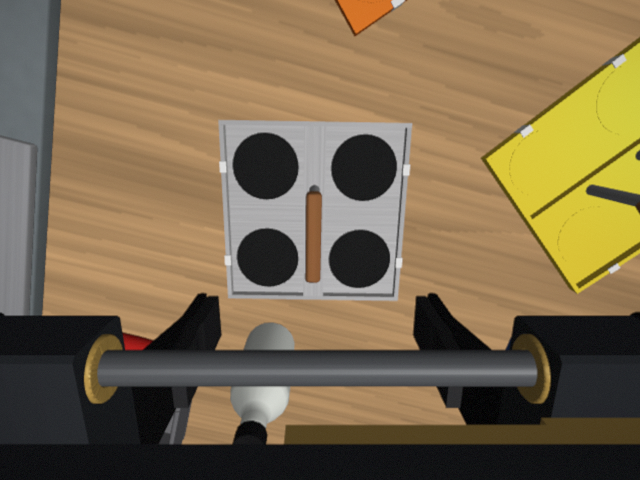

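The wrist view shows the tray square to the gripper. Handle top spans (306..321, 193..283), pads are at (266,166), (364,168), (268,257) and (359,259), and the white marks are at (223,167), (228,261), (406,170) and (399,263). The white oil bottle is at (262,390), clear of it.

```bash
cat >> h.py <<'E'
def go(x,y,z,yaw,o=None):
    "tool-frame shift (mm) in present axes, then roll (deg); z = grasp point height"
    o=o or env.get_obs(); p=np.array(o['tool_pos']); c=np.radians(o['tool_rot'][2])
    d=np.array([x,y,z+.164])-p; r=(o['tool_rot'][2]-yaw+180)%360-180
    print('dx %.1f dy %.1f dz %.1f roll %.1f'%(1e3*(d[0]*np.cos(c)+d[1]*np.sin(c)),1e3*(d[0]*np.sin(c)-d[1]*np.cos(c)),-1e3*d[2],r))
E
python3 - <<'E'
from h import *
W=load('w1');S=load('scene0');D=load('side0')
P=[atz(W,u,.004)[:2] for u in[(266,166),(364,168),(268,257),(359,259)]]
M=[atz(W,u,.013)[:2] for u in[(223,167),(406,170),(228,261),(399,263)]]
P=np.array(P);M=np.array(M)
print(P.round(4),P.mean(0).round(4),M.round(4),M.mean(0).round(4))
for Q,s in((P,.092),(M,.172)):
    a=Q[1]-Q[0];b=Q[3]-Q[2];c=Q[2]-Q[0];e=Q[3]-Q[1]
    print([ (np.degrees(np.arctan2(k[1],k[0])).round(1),np.linalg.norm(k).round(4)) for k in(a,b,c,e)])
print('handle at .097',[atz(W,u,.097).round(4) for u in[(313.5,193),(313.5,283),(313.5,238)]])
for t in('side0','scene0'):
  d=load(t); print(t,[proj(d,list(P.mean(0))+[z]).round(0) for z in(.004,.079,.097)])
crop('scene0',375,265,60,70,4,'c2a');crop('side0',240,190,80,70,4,'c2b')
a=cv2.imread('pics/c2a.png');b=cv2.imread('pics/c2b.png');h=max(a.shape[0],b.shape[0])
p=lambda i:cv2.copyMakeBorder(i,0,h-i.shape[0],0,10,0)
cv2.imwrite('pics/c2.png',np.hstack([p(a),p(b)]))
E
```

```text
[[0.5154 0.2538]
 [0.4936 0.3432]
 [0.6027 0.2755]
 [0.5812 0.3645]] [0.5482 0.3092] [[0.5253 0.2167]
 [0.4848 0.3798]
 [0.6136 0.2387]
 [0.5724 0.402 ]] [0.549  0.3093]
[(np.float64(103.7), np.float64(0.092)), (np.float64(103.5), np.float64(0.0915)), (np.float64(14.0), np.float64(0.0899)), (np.float64(13.7), np.float64(0.0902))]
[(np.float64(103.9), np.float64(0.168)), (np.float64(104.2), np.float64(0.1684)), (np.float64(14.0), np.float64(0.0911)), (np.float64(14.3), np.float64(0.0904))]
handle at .097 [array([0.5138, 0.3003, 0.097 ]), array([0.5815, 0.3181, 0.097 ]), array([0.5465, 0.3089, 0.097 ])]
side0 [array([277., 226.]), array([276., 207.]), array([276., 202.])]
scene0 [array([395., 300.]), array([399., 288.]), array([400., 285.])]
```

View pics/c2.png

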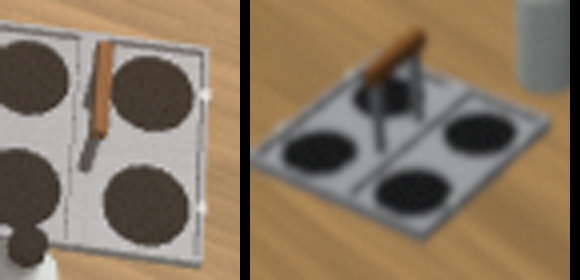

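The handle top sits at 97 mm and the tray is at (0.548, 0.309), yaw 14°. I'll go down on the handle and grip it.

Request:
step_arm(steps=[1,-1.3,-3.8,20,1,1,0,0,30,0,1,0,0,30,0,1,0,0,30,0,1,0,0,25,0,1,0,0,18,0,1,0,0,0,0,1,0,0,0,0], grip_force=25)

```text
time_s: 3.45
tool_pos: [0.5483, 0.3104, 0.2525]
tool_rot: [180.0, 0.1, -166.1]
force: [0.9, 0.2, 1.1]
grip_width: 0.087
grasp_force: 0.0
```

Request:
step_arm(steps=[0,0,0,0,0,0,0,0,0,0,0,0,0,0,0,0,0,0,0,0,0,0,0,0,0,0,0,0,0,0,0,0,0,0,0], grip_force=25)

```text
time_s: 4.32
tool_pos: [0.5479, 0.3103, 0.2518]
tool_rot: [180.0, 0.0, -166.1]
force: [0.8, -1.1, 0.4]
grip_width: 0.0249
grasp_force: 0.0
```

Request:
step_arm(steps=[0,0,0,0,0,0,0,0,0,0,0,0,0,0,0,0,0,0,0,0], grip_force=25)

```text
time_s: 4.82
tool_pos: [0.5479, 0.3102, 0.2518]
tool_rot: [-180.0, 0.0, -166.1]
force: [-0.9, -0.9, -0.5]
grip_width: 0.0119
grasp_force: 25.0
```

Request:
step_arm(steps=[0,0,0,-5,0,0,0,0,-10,0,0,0,0,-20,0,0,0,0,-30,0,0,0,0,-30,0,0,0,0,-25,0,0,0,0,0,0,0,0,0,0,0])

```text
time_s: 5.82
tool_pos: [0.5476, 0.3101, 0.3713]
tool_rot: [-180.0, -0.1, -166.1]
force: [0.3, 0.1, -5.9]
grip_width: 0.0118
grasp_force: 25.0
```

Run:
```python
from h import *
# scale from first views: crop enlarged
crop('scene0',235,205,110,120,5,'c3a');crop('side0',295,220,125,100,2,'c3b')
a=cv2.imread('pics/c3a.png');b=cv2.imread('pics/c3b.png');h=max(a.shape[0],b.shape[0])
p=lambda i:cv2.copyMakeBorder(i,0,h-i.shape[0],0,0,0)
cv2.imwrite('pics/c3.png',np.hstack([p(a),p(b)]))
```

```text
(no output)
```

View pics/c3.png

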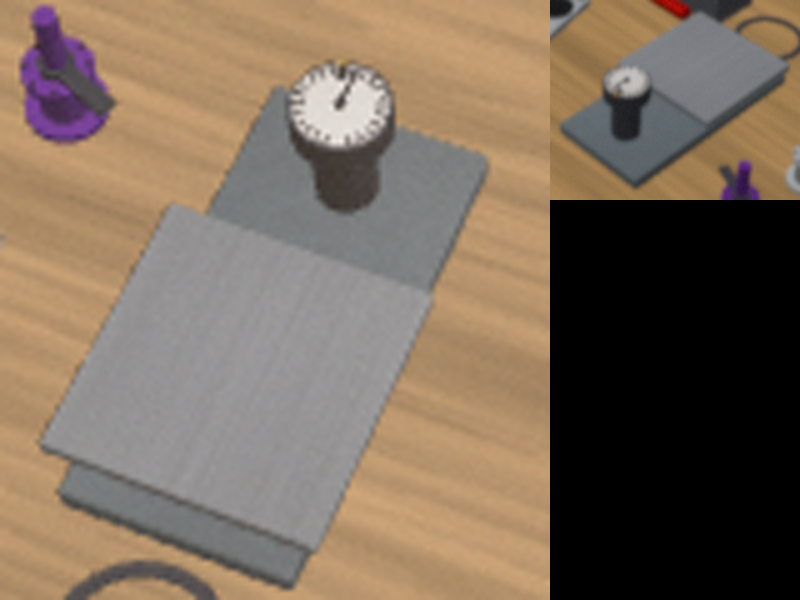

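The tray lifted cleanly (grip 25 N, width 11.9 mm). Platform corners in the scene view are (269.6,245.6), (321.6,263.6), (298,314.8) and (243.4,294.2). In the side view I can read (370.5,226), (413,254) and (372.5,281). The dial centre is at (303.4,225.5) in the scene view.

Run:
```python
from h import *
from scipy.optimize import least_squares
S=load('scene0');D=load('side0')
C=[(-88,-87),(-88,87),(88,87),(88,-87)]
o={0:(269.6,245.6),1:(321.6,263.6),2:(298,314.8),3:(243.4,294.2)}
q={0:(372.5,281),2:(370.5,226),3:(413,254)}
for k in q: print(tri((S,o[k]),(D,q[k])))
print('dial',tri((S,(303.4,225.5)),(D,(333.3,261.3))))
def pts(p): 
    c,s=np.cos(p[3]),np.sin(p[3]); return [np.array([p[0]+(c*x-s*y)/1e3,p[1]+(s*x+c*y)/1e3,p[2]]) for x,y in C]
def res(p,useD=1):
    P=pts(p); r=[proj(S,P[k])-o[k] for k in o]
    if useD: r+=[proj(D,P[k])-q[k] for k in q]
    return np.ravel(r)
for u in(0,1):
    f=least_squares(lambda p:res(p,u) if u else np.append(res(p,0),(p[2]-.052)*1e3),[.635,0,.052,0]); print(f.x,np.degrees(f.x[3]),f.fun.round(1))
    p=f.x; print('dial pred',p[0]-.155*np.cos(p[3]),p[1]-.155*np.sin(p[3]))
```

```text
(array([ 0.54386373, -0.09778106,  0.04993516]), [np.float64(0.20714544759338194), np.float64(0.20714544759336595)])
(array([0.71840618, 0.0721071 , 0.04965234]), [np.float64(2.3968767227662564), np.float64(2.39687672276637)])
(array([ 0.71639238, -0.09758351,  0.04438986]), [np.float64(0.555450040564016), np.float64(0.5554500405641359)])
dial (array([ 0.47420994, -0.015403  ,  0.10843971]), [np.float64(1.917782114805175), np.float64(1.91778211480508)])
[ 0.63112207 -0.01140046  0.05191043  0.00933064] 0.534606133610524 [-0.4 -0.5  0.7  0.   0.6  0.4 -0.8 -0.1 -0.1]
dial pred 0.476128821030391 -0.012846687036452292
[ 0.62991548 -0.01236953  0.04833041 -0.00226083] -0.12953627728490802 [ 0.  -0.4  0.7  0.5 -0.   0.6 -0.9 -0.5 -0.1  1.1 -1.4 -0.1  1.2 -0.9]
dial pred 0.47491587354705006 -0.012019104482666092
```

Run:
```python
from h import *
W=load('w1'); im=W['image'].astype(float); rb=cv2.GaussianBlur((im[...,0]-im[...,2]).astype(np.float32),(5,5),0)
# wood is red>blue, scale is neutral: base edge
pt=[]
for v in list(range(2,300,4)):
    r=rb[v,:110]; k=np.where(r>25)[0]
    if len(k): pt.append((k[0],v))
pt=np.array(pt); X=np.array([atz(W,p,.02) for p in pt])
f=np.polyfit(X[:,0],X[:,1],1); r=X[:,1]-np.polyval(f,X[:,0]); g=abs(r)<.0015; f=np.polyfit(X[g,0],X[g,1],1)
print(pt[::12].tolist(),g.sum(),len(g),'base edge head',np.degrees(np.arctan(f[0])),'y at x=.63',np.polyval(f,.63), X[:,0].min(),X[:,0].max())
# platform edge
g2=cv2.GaussianBlur(im.mean(2).astype(np.float32),(3,3),0); q=[]
for v in range(160,300,4):
    d=np.diff(g2[v,10:55]); k=d.argmin()+10.5; q.append((k,v))
Y=np.array([atz(W,p,.052) for p in q]); f2=np.polyfit(Y[:,0],Y[:,1],1); r=Y[:,1]-np.polyval(f2,Y[:,0]);g=abs(r)<.0015;f2=np.polyfit(Y[g,0],Y[g,1],1)
print(q[::8],g.sum(),len(g),'plat head',np.degrees(np.arctan(f2[0])),np.polyval(f2,.63))
```

```text
[[61, 2], [58, 50], [55, 98], [52, 146], [49, 194], [46, 242], [43, 290]] 75 75 base edge head 0.3833289499233995 y at x=.63 0.06873872874299582 0.4291190626959899 0.6963804109327931
[(np.float64(29.5), 160), (np.float64(28.5), 192), (np.float64(27.5), 224), (np.float64(25.5), 256), (np.float64(24.5), 288)] 35 35 plat head 0.51766788759976 0.07146803964079684
```

Request:
step_arm(steps=[0,0,0,-20,0,0,0,0,-29,0,0,-3,-13,0,0,0,-6,-25,0,0,0,-8,-35,0,0,0,-8,-35,0,0,0,-7,-28,0,0,0,-5,-17,0,3,0,0,0,0,4,0,0,0,0,4,0,0,0,0,2.5,0,0,0,0,0])

```text
time_s: 7.32
tool_pos: [0.6204, 0.1708, 0.42]
tool_rot: [-180.0, -0.1, -179.6]
force: [-0.2, -0.2, -5.3]
grip_width: 0.0117
grasp_force: 25.0
```

Run:
```python
from h import *
o=env.get_obs(); print(o['tool_pos'],o['tool_rot'],o['qpos'][6],o['time_s'],o['force'])
snap('wrist','w2')
```

```text
[0.62042039 0.17078776 0.42004437] [-1.79992485e+02 -6.39776329e-02 -1.79632708e+02] 76.07174991885432 7.325 [-0.23073321 -0.17200645 -5.28890805]
```

View pics/w2.png

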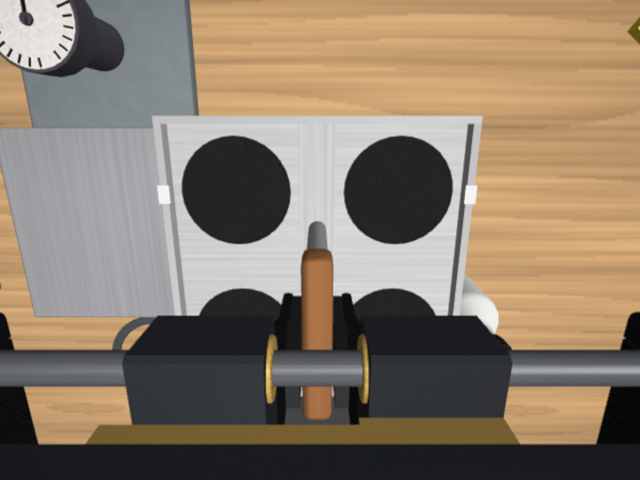

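The wrist view shows the dial pivot at (26,18), the platform's near edge on row 128, its far corner at (36,317), its left edge crossing (0,137), and the base edges at (190,0)–(198,115) and (26,85)–(32,125). The tray hangs level and square.

Run:
```python
from h import *
W=load('w2');S=load('scene0');D=load('side0')
f=lambda u,z:atz(W,u,z).round(4)
print('dial',f((26,18),.110), tri((S,(303.4,225.5)),(W,(26,18))), tri((S,(303.4,225.5)),(D,(333.3,261.3)),(W,(26,18))))
print('near edge',f((10,128.3),.052),f((150,127.5),.052)); print('left edge',f((1,137),.052),f((36,317),.052),'far edge',f((38,317.5),.052),f((150,317.5),.052))
print('far corner tri',tri((S,(243.4,294.2)),(W,(35.5,317.5))))
print('base edges',f((190,0),.02),f((198,115),.02),f((26,85),.02),f((32,125),.02))
print('tray marks',f((164,194),.181),f((470,194),.181),'pads',f((236,190),.172),f((398,190),.172))
```

```text
dial [ 0.4747 -0.0192  0.11  ] (array([ 0.47770689, -0.01199671,  0.11879627]), [np.float64(1.5665315965434001), np.float64(1.5665315965433826)]) (array([ 0.47430887, -0.01665802,  0.1099041 ]), [np.float64(3.130913675230211), np.float64(1.2862417324885091), np.float64(2.293899812332477)])
near edge [ 0.5437 -0.0872  0.052 ] [0.5421 0.0299 0.052 ]
left edge [ 0.5508 -0.0963  0.052 ] [ 0.7179 -0.1001  0.052 ] far edge [ 0.7184 -0.0983  0.052 ] [0.7175 0.0097 0.052 ]
far corner tri (array([ 0.71839464, -0.09733081,  0.05274564]), [np.float64(2.4157096260373008), np.float64(2.4157096260372874)])
base edges [0.44   0.0622 0.02  ] [0.5312 0.0617 0.02  ] [ 0.5072 -0.0886  0.02  ] [ 0.541  -0.0901  0.02  ]
tray marks [0.5763 0.0852 0.181 ] [0.575  0.2538 0.181 ] pads [0.5752 0.1232 0.172 ] [0.5745 0.2159 0.172 ]
```

Platform centre is about (0.631, -0.0115) with heading about 0.5°. I'll carry the tray there, then lower it.

Request:
step_arm(steps=[0,-1,-10,0,0,0,-1,-25,0,0,0,-1,-35,0,0,0,-1,-35,0,0,0,-1,-35,0,0,0,-2,-25,0,0,0,-2,-17.4,0,-0.1,0,0,0,20,0,0,0,0,30,0,0,0,0,30,0,0,0,0,20,0,0,0,0,8,0])

```text
time_s: 8.88
tool_pos: [0.6302, -0.0106, 0.3106]
tool_rot: [180.0, -0.2, -179.4]
force: [0.4, -0.5, -4.2]
grip_width: 0.0117
grasp_force: 25.0
```

Request:
step_arm(steps=[0,0,0,2,0,0,0,0,2,0,0,0,0,2,0,0,0,0,2,0,0,0,0,1,0,0,0,0,1,0,0,0,0,0.5,0,0,0,0,0,0,0,0,0,0,0,0,0,0,0,0])

```text
time_s: 10.12
tool_pos: [0.6308, -0.0117, 0.3024]
tool_rot: [180.0, 0.0, -179.5]
force: [-0.8, 0.6, -2.0]
grip_width: 0.0118
grasp_force: 25.0
```

Request:
step_arm(steps=[0,0,0,0.7,0,0,0,0,0.5,0,0,0,0,0,0,0.3,0,0,0,0,0.6,0,0,0,0,1,0,0,0,0,1,0,0,0,0,1,0,0,0,0])

```text
time_s: 11.12
tool_pos: [0.6308, -0.0117, 0.3011]
tool_rot: [180.0, 0.0, -179.5]
force: [-0.0, -0.3, 0.5]
grip_width: 0.054
grasp_force: 0.0
```

Request:
step_arm(steps=[1,0,0,0,0,1,0,0,-10,0,1,0,0,-25,0,1,0,0,-40,0,1,0,0,-40,0,1,0,0,-30,0,1,0,0,-15,0,1,0,0,0,0,1,0,0,0,0])

```text
time_s: 12.25
tool_pos: [0.6305, -0.0116, 0.4595]
tool_rot: [-180.0, -0.1, -179.5]
force: [-0.2, 0.1, -0.7]
grip_width: 0.0869
grasp_force: 0.0
```

Run:
```python
from h import *
o=env.get_obs(); print(o['tool_pos'],o['tool_rot'],o['qpos'][6],o['time_s'],o['force'])
snap('wrist','w3'); crop('w3',170,0,320,240,2.5,'w3c')
```

```text
[ 0.63053255 -0.01161789  0.45947052] [-1.79998382e+02 -1.39902821e-01 -1.79510390e+02] 93.28785634718113 12.25 [-0.23011687  0.08690717 -0.72135546]
```

View pics/w3c.png

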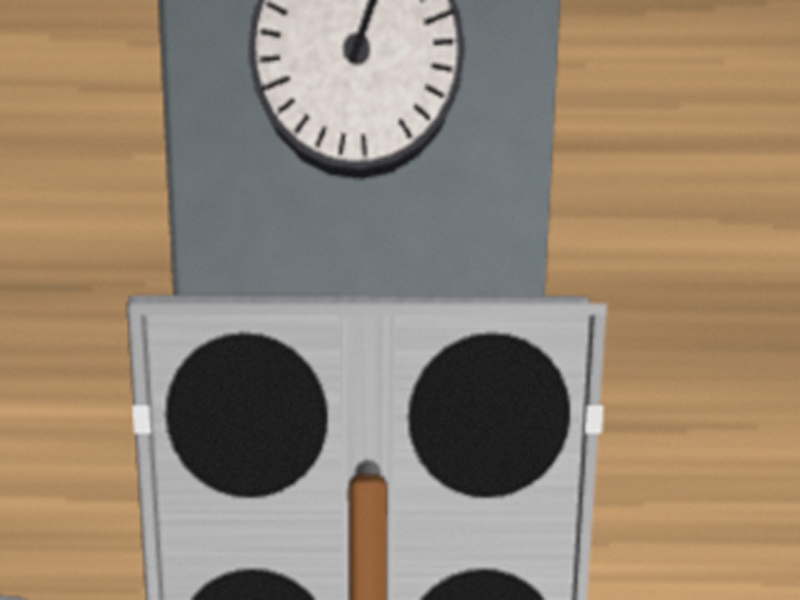

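The dial pivot is at full-image (312.8,19). The platform's near edge runs from (222,119) to (405,119), and the tray's near corners are at (222,119.5) and (412.4,121), so the tray seems to sit a few mm too far in +y. I'll quantify that.

Run:
```python
from h import *
W=load('w3'); g=lambda u,z:atz(W,(170+u[0]/2.5,u[1]/2.5),z).round(4)
print('dial',g((357,48),.110))
print('plat corners',g((130,296),.0494),g((588,297),.0494))
print('tray corners',g((129,304),.0624),g((606,304),.0624),'marks',g((141,419),.0624),g((594,419),.0624),'pads',g((247,415),.0534),g((489,415),.0534), g((251,643),.0534))
b=[g(u,.02)[:2] for u in[(163,2),(175,293),(558,2),(546,293)]]; print(b, np.degrees([np.arctan2(*(b[1]-b[0])[::-1]),np.arctan2(*(b[3]-b[2])[::-1])]))
im=W['image'][:, :, :].astype(float); rb=cv2.GaussianBlur((im[...,0]-im[...,2]).astype(np.float32),(3,3),0)
L=[];R=[]
for v in range(2,114,3):
    k=np.where(rb[v]<20)[0]; k=k[(k>200)&(k<430)]; L.append(atz(W,(k[0]-.5,v),.02));R.append(atz(W,(k[-1]+.5,v),.02))
for e in(np.array(L),np.array(R)):
    f=np.polyfit(e[:,0],e[:,1],1); print('heading',np.degrees(np.arctan(f[0])),'y at .63',np.polyval(f,.6305),'resid',np.std(e[:,1]-np.polyval(f,e[:,0])))
```

```text
dial [ 0.4746 -0.0172  0.11  ]
plat corners [ 0.5436 -0.1017  0.0494] [0.5422 0.0686 0.0494]
tray corners [ 0.5465 -0.0993  0.0624] [0.5448 0.0725 0.0624] marks [ 0.5873 -0.0973  0.0624] [0.5856 0.0713 0.0624] pads [ 0.5863 -0.0589  0.0534] [0.5854 0.0332 0.0534] [ 0.6776 -0.0595  0.0534]
[array([ 0.4396, -0.0901]), array([ 0.5418, -0.0904]), array([0.4382, 0.0559]), array([0.5403, 0.0578])] [-0.16818674  1.06610595]
heading 0.46393352345557637 y at .63 -0.09018182038685622 resid 0.00027792740154592566
heading 0.3811900241480128 y at .63 0.05726917512895125 resid 0.0002767739987309583
```

The tray is about 3.3 mm too far in +y and about 0.7 mm too far in +x. I'll regrip, lift it slightly, shift and set it down again.

Request:
step_arm(steps=[1,0,0,20,0,1,0,0,35,0,1,0,0,40,0,1,0,0,35,0,1,0,0,20,0,1,0,0,8,0,0.3,0,0,0,0,0.1,0,0,0,0,0,0,0,0,0,0,0,0,0,0,0,0,0,0,0,0,0,0,0,0])

```text
time_s: 13.8
tool_pos: [0.6308, -0.0117, 0.3031]
tool_rot: [180.0, 0.0, -179.5]
force: [-0.0, -0.1, 0.9]
grip_width: 0.035
grasp_force: 0.0
```

Request:
step_arm(steps=[0,0,0,0,0,0,0,0,0,0,0,0,0,0,0,0,0,0,-3,0,0,0,0,-6,0,0,0.7,-3.3,0,0,0,0,0,0,0,0,0,0,2,0,0,0,0,3,0,0,0,0,2,0,0,0,0,1.5,0,0,0,0,1,0])

```text
time_s: 15.3
tool_pos: [0.63, -0.015, 0.3029]
tool_rot: [180.0, -0.0, -179.5]
force: [-3.0, 0.6, 0.8]
grip_width: 0.0114
grasp_force: 25.0
```

Request:
step_arm(steps=[0,0,0,0,0,0,0,0,0,0,0.3,0,0,0,0,0.6,0,0,0,0,1,0,0,0,0,1,0,0,0,0,1,0,0,-10,0,1,0,0,-25,0,1,0,0,-40,0,1,0,0,-40,0,1,0,0,-30,0,1,0,0,-15,0])

```text
time_s: 16.8
tool_pos: [0.6302, -0.0153, 0.4653]
tool_rot: [180.0, 0.2, -179.5]
force: [-0.4, 1.1, 0.0]
grip_width: 0.0865
grasp_force: 0.0
```

Request:
step_arm(steps=[1,3,-10,0,0,1,7,-25,0,0,1,10,-35,0,0,1,10,-35,0,0,1,10,-35,0,0,1,10,-35,0,0,1,10,-35,0,0,1,10,-35,0,0,1,7,-25,0,0,1,3,-15,0,0,1,0,0,0,0,1,0,0,0,0])

```text
time_s: 18.3
tool_pos: [0.5531, -0.2994, 0.462]
tool_rot: [179.9, -0.0, -179.4]
force: [0.1, -0.5, -0.3]
grip_width: 0.0872
grasp_force: 0.0
```

Run:
```python
from h import *
o=env.get_obs(); print(o['tool_pos'],o['tool_rot'],o['qpos'],o['time_s'],o['force'])
snap('wrist','w4'); snap('scene','s4'); snap('side','d4')
im=cv2.imread('pics/w4.png'); cv2.imwrite('pics/w4c.png',cv2.resize(im[:480],(800,600),interpolation=cv2.INTER_CUBIC))
```

```text
[ 0.55314578 -0.29941251  0.46200704] [ 1.79927500e+02 -2.08286492e-02 -1.79410532e+02] [  1.48293903  15.76905448  30.78109468  82.31322169  -8.08711041
  84.16459876 122.7316321 ] 18.3 [ 0.12604902 -0.4792471  -0.28553274]
```

View pics/w4c.png

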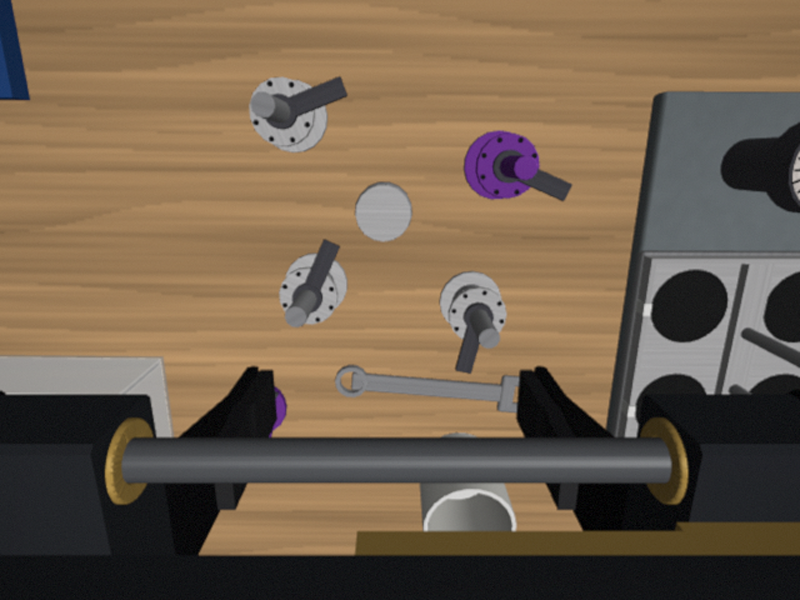

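The view shows three silver hubs (image px /1.25). Stub tops: A (210.4,84), B (236.8,252.8), C (389.6,270.4). Arm tips: A (275,70), B (265,196), C (372,295). The tin is at (307,169). Next I'll triangulate the stub tops and arm directions.

Run:
```python
from h import *
W=load('w4');S=load('scene0');D=load('side0')
g=lambda u,z:atz(W,(u[0]/1.25,u[1]/1.25),z)
sc={'A':(202.2,183.2),'B':(182.2,218.3),'C':(220.2,236.8)}
top={'A':(263,105),'B':(296,316),'C':(487,338)}; base={'A':(283,112),'B':(307,297),'C':(479,315)}; tip={'A':(343,87),'B':(331,244),'C':(465,370)}
# scene arm: tips and stub bases in crop c1
st={'A':(498,102),'B':(382,242),'C':(455,452)}
for k in 'ABC':
    X,e=tri((S,sc[k]),(W,np.array(top[k])/1.25)); a=g(top[k],.102); b=g(base[k],.053); t=g(tip[k],.053)
    q=atz(S,(130+st[k][0]/5.5,175+st[k][1]/5.5),.053)
    v=t-(a+b)/2; v2=q-X
    print(k,'tri',X.round(4),np.round(e,1),'top@.102',a[:2].round(4),'base',b[:2].round(4),'tip',t[:2].round(4),'len',np.linalg.norm(v[:2]).round(4),'phi',np.degrees(np.arctan2(v[1],v[0])).round(1),'scene phi',np.degrees(np.arctan2(v2[1],v2[0])).round(1))
    go(*a[:2],.085,90)
print('tin',g((384,212),.036),'purple',g((527,168),.102))
# motion of scene between t0 and now near hubs
a=S['image'][175:280,130:270].astype(int);b=load('s4')['image'][175:280,130:270].astype(int)
print('diff',(abs(a-b).max(2)>40).sum())
```

```text
A tri [ 0.4404 -0.3846  0.0979] [2.3 2.3] top@.102 [ 0.4421 -0.3854] base [ 0.4423 -0.3834] tip [ 0.425  -0.3395] len 0.0481 phi 110.9 scene phi 105.2
dx 112.0 dy -84.9 dz 213.4 roll 90.6
B tri [ 0.5821 -0.3703  0.0989] [1.7 1.7] top@.102 [ 0.582  -0.3712] base [ 0.5815 -0.3716] tip [ 0.5382 -0.3511] len 0.0481 phi 155.0 scene phi 148.9
dx -28.1 dy -72.1 dz 213.4 roll 90.6
C tri [ 0.5973 -0.231   0.0977] [2.2 2.2] top@.102 [ 0.5972 -0.2335] base [ 0.5952 -0.2316] tip [ 0.6442 -0.2405] len 0.0486 phi -9.4 scene phi -6.8
dx -44.7 dy 65.4 dz 213.4 roll 90.6
tin [ 0.51479637 -0.31005786  0.036     ] purple [ 0.47842476 -0.21504667  0.102     ]
diff 381
```

Hubs stand at A (0.442,-0.3845) φ109°, B (0.582,-0.371) φ153° and C (0.597,-0.2328) φ-8.5°. The stub-top heights of 98 mm, against 102 mm nominal, are a good check. I'll pick C first at yaw 171, so it can be placed at yaw 90 on a -y place.

Request:
step_arm(steps=[1,-10,15,0,0,1,-15,20,0,0,1,-12,20,0,0,1,-7.4,11.1,0,0,1,0,0,20,4.6,1,0,0,35,5,1,0,0,45,0,0.7,0,0,45,0,0.7,0,0,35,0,0.7,0,0,25,0,0.7,0,0,10,0,0.7,0,0,0,0], grip_force=30)

```text
time_s: 19.95
tool_pos: [0.5964, -0.2341, 0.2474]
tool_rot: [-180.0, -0.0, 170.9]
force: [0.2, 0.7, 0.5]
grip_width: 0.0615
grasp_force: 0.0
```

Run:
```python
from h import *
o=env.get_obs(); print(o['tool_pos'],o['tool_rot'],o['qpos'][[2,6]],o['time_s'],o['force'],o['grip_width'])
snap('wrist','w5'); crop('w5',180,200,280,220,2.8,'w5c')
```

```text
[ 0.5964411  -0.23410244  0.24743792] [-1.79995760e+02 -3.19742363e-02  1.70891238e+02] [ 27.61411204 109.62321959] 19.95 [0.24054182 0.7259932  0.54260175] 0.06145934389883798
```

View pics/w5c.png

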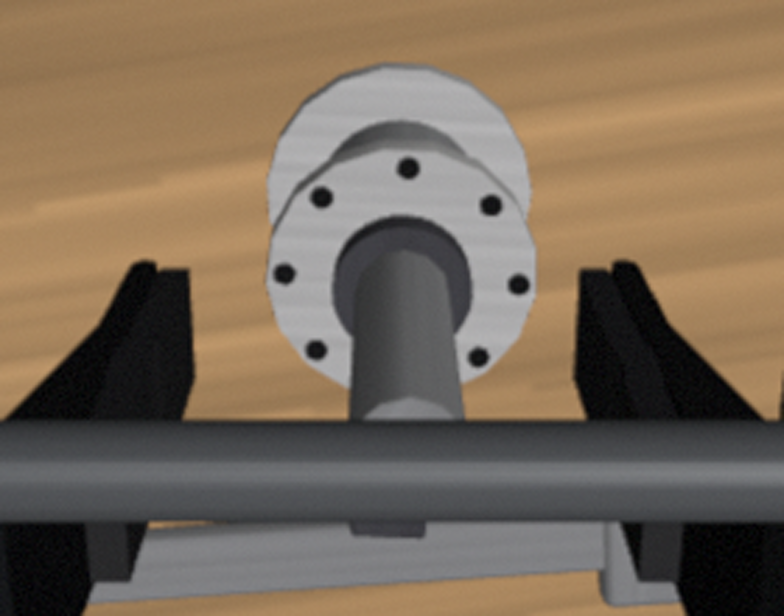

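The stub (crop 405,330) stands between the open fingers, slightly off centre to the right, with the torque arm pointing away behind it (tip at crop 388,530). I'll check its offset along the pads.

Run:
```python
from h import *
W=load('w5');f=lambda u,z:atz(W,(180+u[0]/2.8,200+u[1]/2.8),z)
a=f((402,268),.048);b=f((399,195),.005);t=f((388,532),.053);c=f((410,412),.102)
print(a,b,c,t); p=(a+b)/2; v=t-p; print('phi',np.degrees(np.arctan2(v[1],v[0])),np.linalg.norm(v[:2])); go(p[0],p[1],.083,171)
```

```text
[ 0.59573455 -0.23149874  0.048     ] [ 0.59792459 -0.23180155  0.005     ] [ 0.59184036 -0.23072031  0.102     ] [ 0.64508101 -0.24176545  0.053     ]
phi -11.839873868603432 0.04930031353585712
dx 0.3 dy 2.7 dz 1.4 roll -0.1
```

Request:
step_arm(steps=[0.7,0,2.6,0,0,0.2,0,0,0,0,0,0,0,0,0,0,0,0,0,0,0,0,0,0,0,0,0,0,0,0,0,0,0,0,0,0,0,0,0,0,0,0,0,0,0,0,0,0,0,0], grip_force=30)

```text
time_s: 21.25
tool_pos: [0.5968, -0.2315, 0.2474]
tool_rot: [180.0, -0.0, 170.9]
force: [0.3, 1.3, -0.6]
grip_width: 0.0153
grasp_force: 30.0
```

Request:
step_arm(steps=[0,0,0,-5,0,0,0,0,-15,0,0,0,0,-30,0,0,0,0,-45,0,0,0,0,-45,0,0,0,0,-35,0,0,0,0,-15,0,0,0,0,0,0,0,0,0,0,0])

```text
time_s: 22.38
tool_pos: [0.5965, -0.2314, 0.4356]
tool_rot: [180.0, -0.2, 170.9]
force: [-0.7, -0.7, -3.9]
grip_width: 0.0149
grasp_force: 30.0
```

Run:
```python
from h import *
o=env.get_obs(); print(o['tool_pos'],o['tool_rot'],o['qpos'],o['time_s'],o['force'],o['grip_width'])
go(.675,-.0608,.27,90)
```

```text
[ 0.59647274 -0.23138711  0.43562784] [ 1.79972175e+02 -1.73499274e-01  1.70888083e+02] [ -4.59517948  17.66981776  29.85778866  83.02686798  -8.76370051
  81.80127158 106.25598118] 22.375 [-0.72085055 -0.66442204 -3.88287241] 0.014936809147073666
dx -50.5 dy 180.9 dz 1.6 roll 80.9
```

Request:
step_arm(steps=[0,-3,10,0,0,0,-7,24,0,0,0,-9,32,0,0,0,-10,36,0,0,0,-9,34,0,0,0,-8,28,0,0,0,-4.5,17,0,0])

```text
time_s: 23.25
tool_pos: [0.676, -0.0578, 0.4361]
tool_rot: [180.0, -0.1, 171.1]
force: [0.2, 0.4, -3.5]
grip_width: 0.0151
grasp_force: 30.0
```

Request:
step_arm(steps=[0,0,0,0,5,0,0,0,0,9,0,0,0,0,10,0,0,0,0,10,0,0,0,0,10,0,0,0,0,10,0,0,0,0,10,0,0,0,0,9,0,0,0,0,6.5,0,0,0,0,0,0,0,0,0,0])

```text
time_s: 24.62
tool_pos: [0.6752, -0.061, 0.4373]
tool_rot: [-180.0, 0.0, 91.5]
force: [-0.8, 1.0, -3.4]
grip_width: 0.0151
grasp_force: 30.0
```

```bash
cat >> h.py <<'E'
def pads(name,z=.0534):
    d=load(name); im=np.array(d['image']); g=cv2.cvtColor(im,cv2.COLOR_RGB2GRAY)
    _,b=cv2.threshold(g,60,255,cv2.THRESH_BINARY_INV); cs,_=cv2.findContours(b,cv2.RETR_LIST,cv2.CHAIN_APPROX_NONE)
    for c in cs:
        if len(c)>60:
            (u,v),(p,q),a=cv2.fitEllipse(c); A=cv2.contourArea(c)
            if A>800 and abs(A/(np.pi*p*q/4)-1)<.06: print('pad px',round(u),round(v),'size',round(p),round(q),'world',atz(d,(u,v),z)[:2].round(4))
    w=((im.min(2)>225)*255).astype('uint8'); n,_,s,c=cv2.connectedComponentsWithStats(w)
    for i in range(1,n):
        if 15<s[i,4]<400: print('white',c[i].round(),s[i,4],atz(d,c[i],z+.009)[:2].round(4))
E
python3 - <<'E'
from h import *
o=env.get_obs(); print(o['tool_pos'],o['tool_rot'],o['qpos'],o['time_s'],o['force'],o['grip_width'])
snap('wrist','w6'); pads('w4'); print('w6'); pads('w6')
E
```

```text
[ 0.67524851 -0.06100745  0.43727313] [-1.79972314e+02  3.91099712e-03  9.14836593e+01] [-24.34313113  24.10994932  38.27443015  77.05108176 -14.73425617
  83.82598858  14.52872499] 24.625 [-0.81307621  1.01329638 -3.3940869 ] 0.015083172150365334
pad px 551 244 size 52 63 world [ 0.5849 -0.0616]
w6
pad px 220 215 size 60 66 world [ 0.5856 -0.0626]
pad px 319 111 size 69 73 world [0.675  0.0311]
pad px 214 109 size 68 75 world [0.5847 0.0302]
white [208.  60.] 80 [0.5841 0.0676]
white [319.  62.] 83 [0.6746 0.0685]
white [ 49. 135.] 18 [0.4455 0.0054]
white [ 67. 138.] 28 [0.4601 0.0028]
white [ 45. 176.] 81 [ 0.4357 -0.0296]
white [219. 257.] 56 [ 0.5858 -0.1007]
```

Pads measure within 1 mm of prediction, so C's place is (0.6755,-0.061). I'll lower it gently.

Request:
step_arm(steps=[0,0,0,10,0,0,0,0,25,0,0,0,0,35,0,0,0,0,30,0,0,0,0,20,0,0,0,0,9,0,0,0,0,4,0,0,0,0,2,0,0,0,0,1,0,0,0,0,1,0,0,0,0,1,0,0,0,0,0.5,0])

```text
time_s: 26.18
tool_pos: [0.6755, -0.061, 0.2995]
tool_rot: [179.9, -0.0, 91.4]
force: [0.3, 0.2, -0.3]
grip_width: 0.0153
grasp_force: 30.0
```

Request:
step_arm(steps=[0,0,0,0.5,0,0,0,0,0,0,0,0,0,0,0,0.15,0,0,0,0,0.3,0,0,0,0,0.45,0,0,0,0,0.45,0,0,0,0,0.45,0,0,-5,0,0.45,0,0,-20,0,0.45,0,0,-40,0,0.45,0,0,-45,0,0.45,0,0,-40,0])

```text
time_s: 27.68
tool_pos: [0.6751, -0.0613, 0.4523]
tool_rot: [179.8, 0.0, 91.4]
force: [0.5, -0.0, -0.1]
grip_width: 0.0394
grasp_force: 0.0
```

Run:
```python
from h import *
o=env.get_obs(); print(o['tool_pos'],o['tool_rot'],o['qpos'],o['time_s'],o['force'],o['grip_width'])
snap('wrist','w7'); pads('w7',.0514)
d=load('w7'); print([proj(d,p).round() for p in[(.6755,-.061,.153),(.6755,-.061,.104),(.6755,-.101,.104)]])
go(.442,-.3845,.27,108.5)
```

```text
[ 0.67509    -0.06126681  0.45227989] [1.79840839e+02 5.67465834e-03 9.13720090e+01] [-24.33322357  23.77747543  38.49873061  75.76668192 -14.61834604
  85.20668612  14.29707029] 27.675 [ 0.52815901 -0.04002163 -0.0881709 ] 0.03939491910197678
pad px 222 211 size 58 63 world [ 0.5857 -0.0625]
pad px 317 111 size 66 70 world [0.675  0.0311]
pad px 217 110 size 65 72 world [0.5848 0.0301]
white [212.  63.] 74 [0.5843 0.0674]
white [318.  65.] 69 [0.6745 0.0686]
white [222. 251.] 47 [ 0.586  -0.1006]
white [383. 414.] 36 [ 0.7567 -0.2876]
[array([315., 240.]), array([315., 224.]), array([314., 269.])]
dx -317.0 dy -241.5 dz 24.5 roll -17.1
```

Request:
step_arm(steps=[0.7,-12,-9,0,0,0.7,-24,-18,0,0,0.7,-35,-27,0,0,0.7,-37,-28,0,0,0.7,-37,-28,0,0,0.7,-37,-28,0,0,0.7,-37,-28,0,0,0.7,-37,-28,0,0,0.7,-32,-25,0,0,0.7,-20,-15,0,0,0.7,-9,-7.5,0,0])

```text
time_s: 29.1
tool_pos: [0.4391, -0.3853, 0.448]
tool_rot: [-179.9, -0.0, 91.2]
force: [0.3, -0.6, -0.4]
grip_width: 0.061
grasp_force: 0.0
```

Request:
step_arm(steps=[0.7,0,0,30,-5,0.7,0,0,35,-8,0.7,0,0,25,-4.1,0.7,0,0,0,0,0.7,0,0,0,0])

```text
time_s: 29.72
tool_pos: [0.4419, -0.3837, 0.3594]
tool_rot: [180.0, 0.0, 108.4]
force: [-0.0, -0.5, 0.1]
grip_width: 0.0607
grasp_force: 0.0
```

Run:
```python
from h import *
o=env.get_obs(); print(o['tool_pos'],o['tool_rot'],o['qpos'],o['time_s'],o['force'],o['grip_width'])
snap('wrist','w8'); d=load('w8')
print(proj(d,(.442,-.3845,.053)),proj(d,(.582,-.371,.053)),proj(d,(.515,-.31,.036)))
a=cv2.imread('pics/w8.png');b=cv2.imread('pics/w7.png')
m=np.zeros((600,800,3),np.uint8); m[:480,:640][:] = 0
m[0:360,0:480]=cv2.resize(a[:,:],(480,360),interpolation=cv2.INTER_AREA)
m[0:360,480:800]=cv2.resize(b[170:350,240:400],(320,360),interpolation=cv2.INTER_CUBIC)
u,v=proj(d,(.442,-.3845,.053)).astype(int); u0=max(0,u-100);v0=max(0,v-60); c=a[v0:v0+120,u0:u0+200]; m[360:600,0:2*c.shape[1]]=cv2.resize(c,None,fx=2,fy=2)
print(u0,v0); cv2.imwrite('pics/m1.png',m)
```

```text
[ 0.44186942 -0.38365897  0.35941223] [1.79962940e+02 3.56377245e-02 1.08446022e+02] [ -0.98259342  15.06882728  46.35198145  97.66180534 -11.41944723
  72.09903551  66.35687038] 29.725 [-0.02657196 -0.51112246  0.07977605] 0.060712552680454404
[315.56847751 238.77614319] [493.82098135 278.41307714] [439.28061908 171.77158212]
215 178
```

View pics/m1.png

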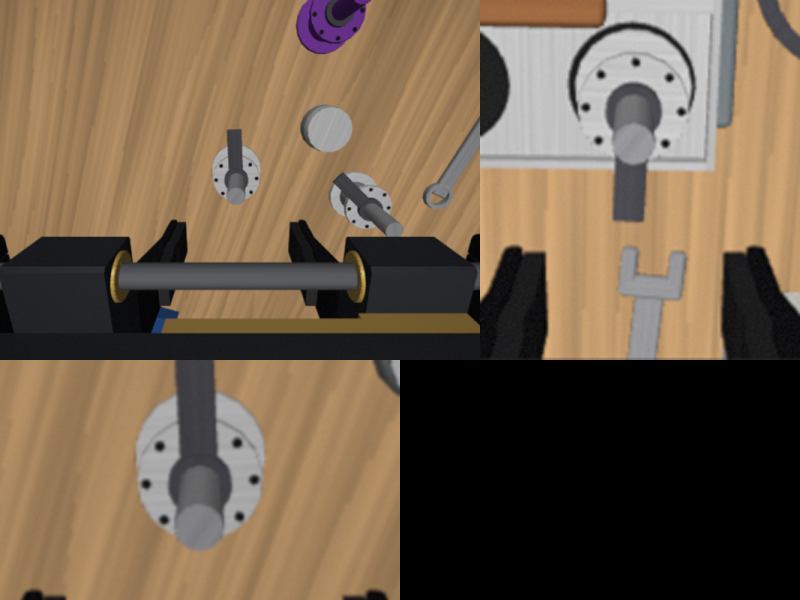

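In this view C stands centred in its pad, arm over the rim (tip at full px (314.5,280), stub base (317,223.5)). Hub A is straight below the gripper: stub top (314.5,261.5), base (315,239.5), tip (312,173.3). B's stub top is at (525,305), base (495,280), tip (457,240). Both are where I expected.

Run:
```python
from h import *
def m(n,top,base,tip,z0):
    d=load(n); a=atz(d,top,z0+.102);b=atz(d,base,z0+.053);t=atz(d,tip,z0+.053); v=t-(a+b)/2
    print(n,a[:2].round(4),b[:2].round(4),t[:2].round(4),'len',np.linalg.norm(v[:2]).round(4),'phi',np.degrees(np.arctan2(v[1],v[0])).round(1))
    return (a+b)/2
m('w7',(317,241.5),(317,223.5),(314.5,280),.0514)
p=m('w8',(314.5,261.5),(315,239.5),(312,173.3),0); go(p[0],p[1],.083,108.5)
m('w8',(525.3,305.3),(494.7,280),(457,240),0)
```

```text
w7 [ 0.677  -0.0616] [ 0.6772 -0.06  ] [ 0.6763 -0.1111] len 0.0503 phi -91.0
w8 [ 0.4418 -0.3856] [ 0.4418 -0.3852] [ 0.4243 -0.3395] len 0.0491 phi 110.9
dx -1.4 dy -0.6 dz 112.8 roll -0.0
w8 [ 0.5815 -0.3706] [ 0.5832 -0.372 ] [ 0.5424 -0.3519] len 0.0445 phi 154.1
```

Request:
step_arm(steps=[0.7,-1.3,-0.5,20,0,0.7,0,0,35,0,0.7,0,0,30,0,0.7,0,0,20,0,0.7,0,0,7.5,0,0.7,0,0,0,0,0.2,0,0,0,0,0,0,0,0,0,0,0,0,0,0,0,0,0,0,0,0,0,0,0,0,0,0,0,0,0])

```text
time_s: 31.28
tool_pos: [0.4414, -0.3851, 0.246]
tool_rot: [-180.0, -0.0, 108.5]
force: [0.2, 0.0, -0.2]
grip_width: 0.0153
grasp_force: 30.0
```

Request:
step_arm(steps=[0,0,0,0,0,0,0,0,0,0,0,0,0,0,0,0,0,0,-5,0,0,0,0,-15,0,0,0,0,-30,0,0,0,0,-45,0,0,0,0,-45,0,0,0,0,-35,0,0,0,0,-15,0,0,0,0,0,0])

```text
time_s: 32.65
tool_pos: [0.4414, -0.3852, 0.4367]
tool_rot: [179.9, 0.1, 108.5]
force: [-0.2, -0.3, -4.2]
grip_width: 0.0151
grasp_force: 30.0
```

Run:
```python
from h import *
o=env.get_obs(); print(o['tool_pos'],o['tool_rot'],o['qpos'],o['time_s'],o['force'],o['grip_width'],o['grasp_force'])
go(.585,.0303,.27,88.5)
```

```text
[ 0.44143229 -0.38522172  0.4367001 ] [1.79929549e+02 5.27980807e-02 1.08487686e+02] [-2.13111866 12.14747057 47.51643539 91.41449815 -9.09628404 80.35476912
 64.75041374] 32.65 [-0.18287595 -0.3076539  -4.22004771] 0.015115421749306548 29.99624774325639
dx 348.6 dy 267.9 dz 2.7 roll 20.0
```

Request:
step_arm(steps=[0,12,9,0,0,0,24,18,0,0,0,36,28,0,0,0,39,30,0,0,0,39,30,0,0,0,39,30,0,0,0,39,30,0,0,0,39,30,0,0,0,36,28,0,0,0,26,20,0,0,0,13,10,0,0,0,6.6,4.9,0,0])

```text
time_s: 34.15
tool_pos: [0.5848, 0.0312, 0.435]
tool_rot: [-179.9, 0.0, 108.5]
force: [0.4, -0.3, -3.5]
grip_width: 0.0151
grasp_force: 30.0
```

Request:
step_arm(steps=[0,0,0,0,5,0,0,0,0,9,0,0,0,0,6,0,0,0,0,0,0,0,0,0,0])

```text
time_s: 34.78
tool_pos: [0.5848, 0.0296, 0.436]
tool_rot: [-180.0, 0.0, 88.5]
force: [-1.0, -0.7, -2.4]
grip_width: 0.0151
grasp_force: 30.0
```

Run:
```python
from h import *
o=env.get_obs(); print(o['tool_pos'],o['tool_rot'],o['qpos'],o['time_s'],o['force'],o['grip_width'],o['grasp_force'])
go(.585,.0303,.1355,88.5)
snap('wrist','w9'); pads('w9',.0514)
```

```text
[0.5848306  0.02961998 0.4359737 ] [-1.79984659e+02  9.28528990e-03  8.85078987e+01] [-33.08976898  10.3814174   31.69899719  91.08189209  -5.50686594
  80.11955585  -2.35481265] 34.775 [-1.02821087 -0.73215108 -2.35474124] 0.015108752353406257 29.99688807874918
dx 0.7 dy 0.2 dz 136.5 roll 0.0
pad px 413 212 size 61 66 world [0.6754 0.0309]
white [417. 172.] 68 [0.6751 0.0682]
white [314. 176.] 73 [0.5843 0.0673]
white [197. 275.] 56 [ 0.4707 -0.0232]
white [184. 280.] 91 [ 0.4577 -0.0283]
white [206. 280.] 30 [ 0.4782 -0.0288]
white [198. 288.] 22 [ 0.4701 -0.037 ]
white [206. 290.] 32 [ 0.4771 -0.0386]
white [216. 291.] 21 [ 0.487  -0.0403]
white [520. 401.] 66 [ 0.796  -0.1739]
white [544. 434.] 154 [ 0.8275 -0.2165]
```

Request:
step_arm(steps=[0,0.7,0,10,0,0,0,0,25,0,0,0,0,35,0,0,0,0,30,0,0,0,0,20,0,0,0,0,10,0,0,0,0,5,0,0,0,0,2,0,0,0,0,1,0,0,0,0,1,0,0,0,0,1,0,0,0,0,1,0])

```text
time_s: 36.33
tool_pos: [0.5852, 0.0311, 0.2955]
tool_rot: [180.0, -0.0, 88.5]
force: [-0.5, -0.9, 0.9]
grip_width: 0.0153
grasp_force: 30.0
```

Request:
step_arm(steps=[0,0,0,0.5,0,0,0,0,0,0,0,0,0,0,0,0.15,0,0,0,0,0.3,0,0,0,0,0.45,0,0,0,0,0.45,0,0,0,0,0.45,0,0,-5,0,0.45,0,0,-20,0,0.45,0,0,-40,0,0.45,0,0,-45,0,0.45,0,0,-40,0])

```text
time_s: 37.83
tool_pos: [0.5849, 0.0308, 0.4481]
tool_rot: [179.8, -0.0, 88.5]
force: [1.1, 0.1, 0.8]
grip_width: 0.0392
grasp_force: 0.0
```

Run:
```python
from h import *
o=env.get_obs(); print(o['tool_pos'],o['tool_rot'],o['qpos'],o['time_s'],o['force'],o['grip_width'])
snap('wrist','w10'); pads('w10',.0494)
go(.582,-.371,.27,153)
```

```text
[0.58493743 0.03078826 0.44808631] [ 1.79844828e+02 -4.30073651e-02  8.84641192e+01] [-33.33006255  10.05491566  31.82904388  90.04578869  -5.37929981
  81.26681535  -2.62845934] 37.825 [1.12633066 0.14369461 0.77588684] 0.0391905599348253
pad px 409 208 size 59 64 world [0.6759 0.0335]
white [411. 169.] 58 [0.6744 0.0708]
white [410. 333.] 30 [ 0.681  -0.0973]
white [324. 339.] 35 [ 0.591  -0.1009]
dx -401.5 dy 6.8 dz 19.9 roll -64.5
```

Request:
step_arm(steps=[0.7,-12,0,0,0,0.7,-25,0,0,0,0.7,-38,1,0,0,0.7,-45,1,0,0,0.7,-45,1,0,0,0.7,-45,1,0,0,0.7,-45,1,0,0,0.7,-45,1,0,0,0.7,-40,1,0,0,0.7,-33,0,0,0,0.7,-18,0,0,0,0.7,-10.5,0,0,0])

```text
time_s: 39.38
tool_pos: [0.581, -0.3712, 0.444]
tool_rot: [-179.9, -0.0, 88.4]
force: [1.1, 0.9, -0.1]
grip_width: 0.061
grasp_force: 0.0
```

Request:
step_arm(steps=[0.7,0,0,0,-5,0.7,0,0,0,-9,0.7,0,0,0,-10,0.7,0,0,0,-10,0.7,0,0,0,-10,0.7,0,0,20,-10,0.7,0,0,40,-7,0.7,0,0,30,-3.5,0.7,0,0,0,0,0.7,0,0,0,0])

```text
time_s: 40.62
tool_pos: [0.582, -0.3701, 0.3561]
tool_rot: [180.0, 0.1, 153.0]
force: [-0.8, -0.1, 1.2]
grip_width: 0.0606
grasp_force: 0.0
```

Run:
```python
from h import *
o=env.get_obs(); print(o['tool_pos'],o['tool_rot'],o['qpos'],o['time_s'],o['force'],o['grip_width'])
snap('wrist','w11'); d=load('w11')
u,v=proj(d,(.582,-.371,.053)).astype(int); u0=u-80; v0=v-90; print(u,v)
a=cv2.imread('pics/w11.png')[v0:v0+140,u0:u0+160]; b=cv2.imread('pics/w10.png')
w=load('w10'); q=proj(w,(.585,.0303,.104)).astype(int); print(q,u0,v0)
c=b[q[1]-80:q[1]+60,q[0]-60:q[0]+60]
cv2.imwrite('pics/m2.png',cv2.resize(np.hstack([a,c]),None,fx=2.8,fy=2.8,interpolation=cv2.INTER_CUBIC))
```

```text
[ 0.58202805 -0.37007412  0.35609556] [1.79986066e+02 1.05245292e-01 1.52984638e+02] [  8.67197848  26.41949849  29.8919466   81.54494096 -13.27581636
  75.42981211 102.26980732] 40.625 [-0.75279341 -0.13563633  1.21566865] 0.06060139057303868
316 239
[314 226] 236 149
```

View pics/m2.png

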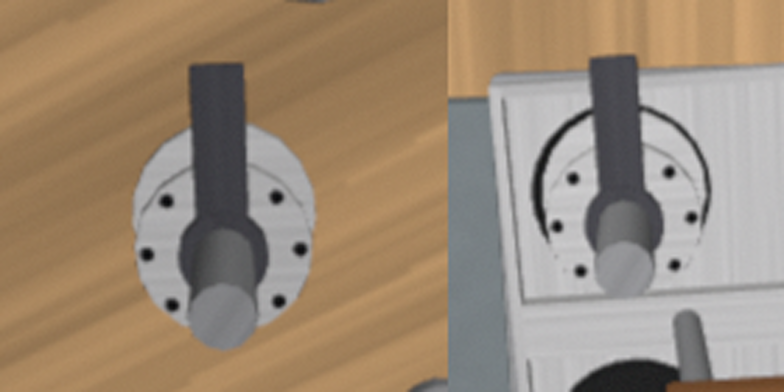

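B is below the gripper: stub top (315.3,262.2), base (315.6,240.8), tip (313.5,172.2). A stands on its pad with its arm pointing out: top (316.9,242.4), base (316.9,225.3), tip (312.9,166.7).

Run:
```python
from h import *
def m(n,top,base,tip,z0):
    d=load(n); a=atz(d,top,z0+.102);b=atz(d,base,z0+.053);t=atz(d,tip,z0+.053); v=t-(a+b)/2
    print(n,a[:2].round(4),b[:2].round(4),t[:2].round(4),'len',np.linalg.norm(v[:2]).round(4),'phi',np.degrees(np.arctan2(v[1],v[0])).round(1))
    return (a+b)/2
m('w10',(316.9,242.4),(316.9,225.3),(312.9,166.7),.0494)
p=m('w11',(315.3,262.2),(315.6,240.8),(313.5,172.2),0); go(p[0],p[1],.083,153)
```

```text
w10 [0.5868 0.0306] [0.587  0.0313] [0.585  0.0797] len 0.0488 phi 92.2
w11 [ 0.5826 -0.3719] [ 0.5829 -0.372 ] [ 0.5377 -0.3506] len 0.0499 phi 154.7
dx -1.4 dy -1.1 dz 109.6 roll -0.0
```

Request:
step_arm(steps=[0.7,-1.3,-1,20,0,0.7,0,0,35,0,0.7,0,0,28,0,0.7,0,0,19,0,0.7,0,0,7.5,0,0.7,0,0,0,0,0.2,0,0,0,0,0,0,0,0,0,0,0,0,0,0,0,0,0,0,0,0,0,0,0,0,0,0,0,0,0])

```text
time_s: 42.18
tool_pos: [0.5822, -0.3717, 0.245]
tool_rot: [180.0, -0.0, 153.0]
force: [-0.3, 0.9, 0.2]
grip_width: 0.0152
grasp_force: 30.0
```

Request:
step_arm(steps=[0,0,0,0,0,0,0,0,0,0,0,0,0,0,0,0,0,0,-5,0,0,0,0,-15,0,0,0,0,-30,0,0,0,0,-45,0,0,0,0,-45,0,0,0,0,-35,0,0,0,0,-15,0,0,0,0,0,0])

```text
time_s: 43.55
tool_pos: [0.582, -0.3721, 0.436]
tool_rot: [-180.0, 0.1, 153.0]
force: [0.1, 0.7, -3.6]
grip_width: 0.0149
grasp_force: 30.0
```

Run:
```python
from h import *
o=env.get_obs(); print(o['tool_pos'],o['tool_rot'],o['qpos'],o['time_s'],o['force'],o['grip_width'],o['grasp_force'])
go(.675,.0311,.27,89)
```

```text
[ 0.58201307 -0.37212646  0.43595465] [-1.79997647e+02  9.75468336e-02  1.52973539e+02] [  8.82483462  24.5299916   30.75837359  74.87140788 -12.34788255
  83.76311791 101.5718179 ] 43.55 [ 0.10939942  0.6650335  -3.57989478] 0.014873284524863601 29.998145308345556
dx 100.4 dy 401.4 dz 2.0 roll 64.0
```

Request:
step_arm(steps=[0,3,12,0,0,0,6,25,0,0,0,9,36,0,0,0,11,43,0,0,0,11,44,0,0,0,11,44,0,0,0,11,44,0,0,0,11,44,0,0,0,10,40,0,0,0,8,34,0,0,0,6,22,0,0,0,3.4,13.4,0,0])

```text
time_s: 45.05
tool_pos: [0.6749, 0.033, 0.4339]
tool_rot: [-179.9, -0.1, 153.1]
force: [0.4, -0.2, -2.2]
grip_width: 0.0152
grasp_force: 30.0
```

Request:
step_arm(steps=[0,0,0,0,5,0,0,0,0,9,0,0,0,0,10,0,0,0,0,10,0,0,0,0,10,0,0,0,0,10,0,0,0,0,7,0,0,0,0,3,0,0,0,0,0,0,0,0,0,0])

```text
time_s: 46.3
tool_pos: [0.6749, 0.0306, 0.435]
tool_rot: [-180.0, 0.0, 89.0]
force: [0.4, -0.4, -3.4]
grip_width: 0.0153
grasp_force: 30.0
```

Run:
```python
from h import *
o=env.get_obs(); print(o['tool_pos'],o['tool_rot'],o['qpos'],o['time_s'],o['force'],o['grip_width'],o['grasp_force'])
go(.675,.0311,.13,89)
```

```text
[0.67493064 0.03063525 0.43500087] [-1.79993100e+02  1.76781538e-02  8.89741233e+01] [-27.78209046  22.66728327  31.60699954  77.48646473 -11.7210337
  83.08628179   2.21368487] 46.3 [ 0.41506684 -0.43169411 -3.35238239] 0.01533274535052133 29.9979673884809
dx 0.5 dy 0.1 dz 141.0 roll -0.0
```

Request:
step_arm(steps=[0,0.5,0,10,0,0,0,0,25,0,0,0,0,35,0,0,0,0,30,0,0,0,0,20,0,0,0,0,12,0,0,0,0,5,0,0,0,0,2,0,0,0,0,1,0,0,0,0,1,0,0,0,0,1,0,0,0,0,0.8,0])

```text
time_s: 47.8
tool_pos: [0.6752, 0.0319, 0.2928]
tool_rot: [179.9, -0.0, 89.0]
force: [0.7, -0.3, -0.4]
grip_width: 0.0154
grasp_force: 30.0
```

Request:
step_arm(steps=[0,0,0,0.4,0,0,0,0,0,0,0,0,0,0,0,0.15,0,0,0,0,0.3,0,0,0,0,0.45,0,0,0,0,0.45,0,0,0,0,0.45,0,0,-5,0,0.45,0,0,-20,0,0.45,0,0,-40,0,0.45,0,0,-45,0,0.45,0,0,-40,0])

```text
time_s: 49.3
tool_pos: [0.6749, 0.0315, 0.4456]
tool_rot: [179.8, -0.0, 89.0]
force: [0.6, 0.1, 0.5]
grip_width: 0.0391
grasp_force: 0.0
```

Run:
```python
from h import *
o=env.get_obs(); print(o['tool_pos'],o['tool_rot'],o['qpos'],o['time_s'],o['force'],o['grip_width'])
go(.4752,-.0164,.098+.15,90)
snap('wrist','w12')
```

```text
[0.67487046 0.03151502 0.4456031 ] [ 1.79836338e+02 -2.23155706e-02  8.89710453e+01] [-27.86483595  22.41531305  31.72345599  76.60278896 -11.65542428
  84.02168165   2.0502168 ] 49.3 [0.62372837 0.13236188 0.46792093] 0.03907282675711227
dx -51.5 dy -198.8 dz 33.6 roll -1.0
```

All three are placed. Now the dial: I'll move above it and look.

Request:
step_arm(steps=[0.7,-5,-20,0,0,0.8,-8,-32,0,0,0.9,-10,-40,0,0,1,-10,-40,0,0,1,-9,-34,0,0,1,-6,-22,0,0,1,-3.5,-10.8,0,0,1,0,0,0,-5,1,0,0,20,-9,1,0,0,40,-10,1,0,0,25,-7,1,0,0,0,0])

```text
time_s: 50.85
tool_pos: [0.475, -0.0161, 0.3558]
tool_rot: [-179.8, -0.0, 119.9]
force: [0.4, 0.6, -0.1]
grip_width: 0.087
grasp_force: 0.0
```

Run:
```python
from h import *
o=env.get_obs(); print(o['tool_pos'],o['tool_rot'],o['qpos'],o['time_s'],o['force'],o['grip_width'])
snap('wrist','w13'); d=load('w13'); u,v=proj(d,(.4752,-.0164,.11)).astype(int); u0,v0=u-66,v-75; print(u0,v0)
a=cv2.imread('pics/w13.png')[v0:v0+150,u0:u0+132]
w=load('w12'); q=proj(w,(.675,.031,.101)).astype(int); u1,v1=q[0]-34,q[1]-90; c=cv2.imread('pics/w12.png')[v1:v1+150,u1:u1+68]; print(u1,v1)
cv2.imwrite('pics/m3.png',cv2.resize(np.hstack([a,c]),None,fx=4,fy=4,interpolation=cv2.INTER_CUBIC))
```

```text
[ 0.47500999 -0.016116    0.35578045] [-1.79828161e+02 -3.72988277e-02  1.19892949e+02] [-35.58497331  -2.41778334  33.81823325 111.88122499   1.48001886
  70.30312369  27.59970023] 50.85 [ 0.35407668  0.62853229 -0.08354776] 0.08695085429795125
251 190
280 136
```

View pics/m3.png

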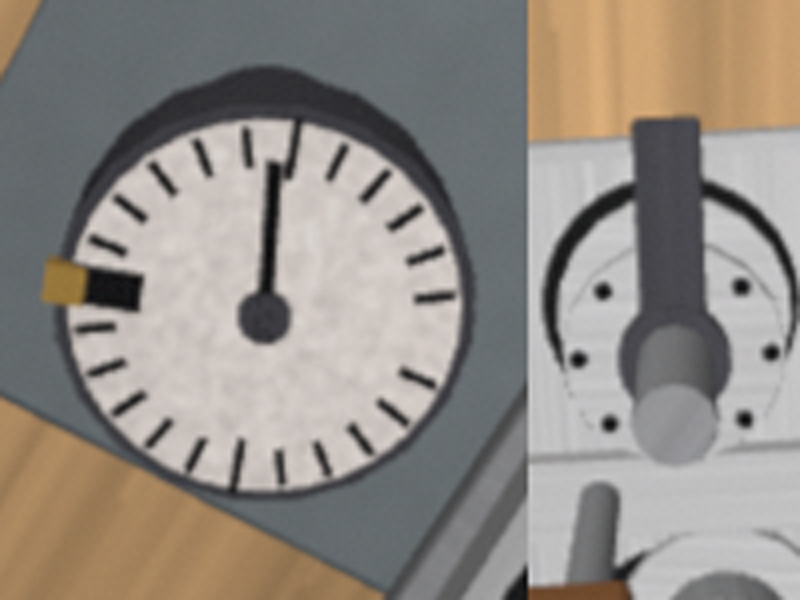

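The dial's pivot is at crop (264,317), the pointer tip at (274,165), and the zero bar runs (141,292)–(83,288) with its brass tab at (64,283). B stands on its pad with its arm straight out: tip (667,118), base (673,357).

Run:
```python
from h import *
d=load('w13'); f=lambda u,z=.11:atz(d,(251+u[0]/4,190+u[1]/4),z)[:2]
c=f((264,317),.112); pt=f((274,165),.112); z1=f((112,290)); rim=[f(u) for u in((68,300),(462,300),(264,118),(264,492))]
print('pivot',c,'rim centre',(rim[0]+rim[1])/2,(rim[2]+rim[3])/2, np.linalg.norm(rim[0]-rim[1]),np.linalg.norm(rim[2]-rim[3]))
ang=lambda p,c:np.degrees(np.arctan2(*(p-c)[::-1]))
cf=f((264,317),.110)
print('pointer',ang(pt,c),np.linalg.norm(pt-c),'zero',ang(z1,cf),np.linalg.norm(z1-cf),'cw turn needed',(ang(z1,cf)-ang(pt,c))%360)
print('cw from -x: pointer',(180.4-ang(pt,c))%360,'bezel',(180.4-ang(z1,cf)+180)%360-180)
go(*((rim[0]+rim[1]+rim[2]+rim[3])/4),.098,120); go(*c,.098,120)
w=load('w12'); a=atz(w,(316.5,242),.1495);b=atz(w,(316.25,225.25),.1005);t=atz(w,(314.75,165.5),.1005);v=t-(a+b)/2
print('B',a[:2],b[:2],np.degrees(np.arctan2(v[1],v[0])))
```

```text
pivot [ 0.47563314 -0.01776229] rim centre [ 0.47475824 -0.01598241] [ 0.47558263 -0.01768595] 0.059064520699315094 0.05961532979677239
pointer 116.44048753651067 0.023442356137993926 zero -160.6571763484088 0.02314724072968744 cw turn needed 82.90233611508052
cw from -x: pointer 63.95951246348933 bezel -18.942823651591198
dx -0.4 dy -0.7 dz 95.2 roll -0.2
dx -1.4 dy -0.8 dz 95.2 roll -0.2
B [0.67651072 0.03174944] [0.67641225 0.03212577] 90.48333629378158
```

The pointer is at 64°, which agrees with the load, and the bezel is at -19°, so it needs 82.9° clockwise. B is at 90.5°, which is good. Going down over the bezel.

Request:
step_arm(steps=[1,-0.9,-0.8,15,0,1,0,0,25,0,1,0,0,25,0,1,0,0,18,0,1,0,0,9,0,1,0,0,3,0,1,0,0,0,0,0.7,0,0,0,0,0.7,0,0,0,0,0.6,0,0,0,0,0.6,0,0,0,0,0.6,0,0,0,0], grip_force=15)

```text
time_s: 52.4
tool_pos: [0.475, -0.0174, 0.262]
tool_rot: [-180.0, -0.0, 120.0]
force: [-2.5, 0.6, 4.0]
grip_width: 0.0636
grasp_force: 15.0
```

Request:
step_arm(steps=[0.5,0,0,0,0,0.5,0,0,0,0,0.5,0,0,0,0], grip_force=15)

```text
time_s: 52.78
tool_pos: [0.475, -0.0174, 0.262]
tool_rot: [-180.0, -0.0, 120.0]
force: [-3.0, -1.5, 5.1]
grip_width: 0.0638
grasp_force: 15.0
```

Request:
step_arm(steps=[0.5,0,0,0,4,0.5,0,0,0,7,0.5,0,0,0,8,0.5,0,0,0,9,0.5,0,0,0,9,0.5,0,0,0,9,0.5,0,0,0,9,0.5,0,0,0,9,0.5,0,0,0,8,0.5,0,0,0,7,0.5,0,0,0,4,0.5,0,0,0,0])

```text
time_s: 54.28
tool_pos: [0.4741, -0.0172, 0.262]
tool_rot: [-179.8, 0.2, 36.9]
force: [-7.3, -0.2, 10.6]
grip_width: 0.0633
grasp_force: 15.0
```

Request:
step_arm(steps=[0.5,0,0,0,0,0.5,0,0,0,0,0.8,0,0,0,0,1,0,0,0,0,1,0,0,0,0,1,0,0,0,0,1,0,0,-10,0,1,0,0,-25,0,1,0,0,-30,0,1,0,0,-25,0,1,0,0,-4,0,1,0,0,0,0])

```text
time_s: 55.78
tool_pos: [0.475, -0.0173, 0.3558]
tool_rot: [-180.0, -0.0, 37.0]
force: [0.5, -0.3, -0.8]
grip_width: 0.0873
grasp_force: 0.0
```

```bash
cat >> h.py <<'E'
def dial(name,c=(.4756,-.0177)):
    d=load(name); im=np.array(d['image']).astype(int); c=np.array(c); K=(d['camera_matrix'])
    u,v=proj(d,[*c,.11]).astype(int); h=np.zeros(im.shape[:2],bool); h[max(0,v-62):v+62,u-62:u+62]=1
    ang=lambda p:np.degrees(np.arctan2(*(p-c)[::-1]))
    br=h&(im[...,0]>120)&(im[...,0]-im[...,2]>60)
    print('pivot px',u,v,'brass',br.sum(), ang(atz(d,np.argwhere(br).mean(0)[::-1],.11)[:2]) if br.any() else None)
    dk=h&(im.max(2)<70); r=[];z=[]
    for p in np.argwhere(dk)[:,::-1]:
        X=atz(d,p,.111)[:2]; R=np.linalg.norm(X-c)
        if .008<R<.0165: r.append((X-c)/R)
    if r: m=np.mean(r,0); print('dark inner (pointer)',len(r),np.degrees(np.arctan2(m[1],m[0])))
E
python3 - <<'E'
from h import *
o=env.get_obs(); print(o['tool_pos'],o['tool_rot'],o['qpos'],o['time_s'],o['force'],o['grip_width'])
snap('wrist','w14'); dial('w13'); dial('w14')
E
```

```text
[ 0.47496258 -0.01733311  0.35577001] [-1.79990103e+02 -2.15806618e-02  3.69874937e+01] [-40.04317956  -2.82781034  38.29555869 112.07010459   1.8409197
  70.14743937 -55.41908018] 55.775 [ 0.50613961 -0.27483724 -0.78377052] 0.08729302523748925
pivot px 317 267 brass 1425 -99.75446328582844
dark inner (pointer) 36 117.13230567375506
pivot px 315 267 brass 2872 -162.62416177523582
dark inner (pointer) 44 121.87817201962875
```

Run:
```python
from h import *
d=load('w14'); u,v=proj(d,(.4756,-.0177,.11)).astype(int); u0,v0=u-65,v-65; print(u0,v0)
a=cv2.resize(cv2.imread('pics/w14.png')[v0:v0+130,u0:u0+130],(520,520),interpolation=cv2.INTER_CUBIC)
snap('scene','s15'); b=cv2.resize(cv2.imread('pics/s15.png')[195:335,230:345],None,fx=2.4,fy=2.4,interpolation=cv2.INTER_CUBIC)
m=np.zeros((520,520+b.shape[1],3),np.uint8); m[:,:520]=a; m[:b.shape[0],520:]=b; cv2.imwrite('pics/m4.png',m); print(m.shape)
```

```text
250 202
(520, 796, 3)
```

View pics/m4.png

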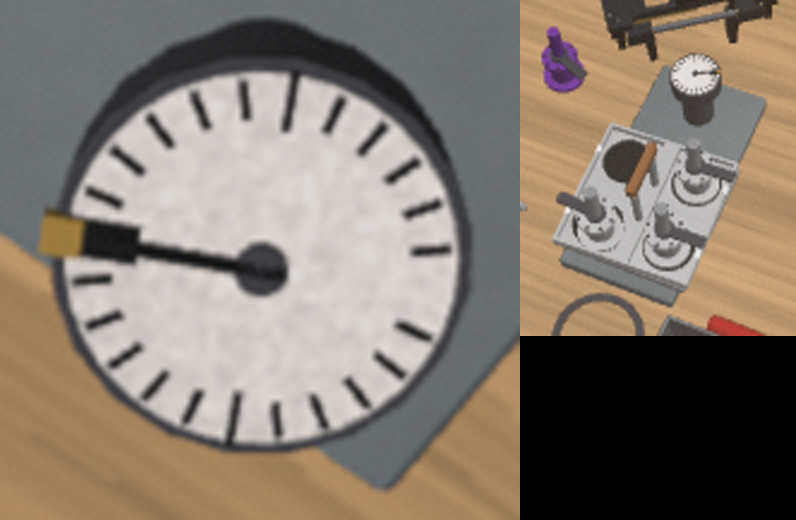

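The pointer (pivot (262,269)) runs straight into the zero bar (centre (110,241)), and the scene crop shows three hubs in their places with arms out over the marks. I'll check for parallax by fitting the white face and the pointer line.

Run:
```python
from h import *
from scipy.optimize import least_squares
def face(n,uv):
    d=load(n); im=np.array(d['image']); w=((im.min(2)>150)*255).astype('uint8'); w[:, :uv[0]-60]=0; w[:,uv[0]+60:]=0
    w=cv2.morphologyEx(w,cv2.MORPH_CLOSE,np.ones((9,9)))
    c=max(cv2.findContours(w,cv2.RETR_EXTERNAL,cv2.CHAIN_APPROX_NONE)[0],key=cv2.contourArea); c=cv2.convexHull(c)[:,0]
    P=np.array([atz(d,p,.11)[:2] for p in c]); f=least_squares(lambda q:np.hypot(*(P-q[:2]).T)-q[2],[*P.mean(0),.03],loss='soft_l1',f_scale=.0004)
    return d,f.x
W13=(251+264/4,190+317/4); W14=(250+262/4,202+269/4)
print('pivot tri',tri((load('w13'),W13),(load('w14'),W14)))
for n,uv,bar,tip in(('w13',W13,[251+112/4,190+290/4],[251+274/4,190+165/4]),('w14',W14,[250+110/4,202+241/4],None)):
    d,q=face(n,(int(uv[0]),int(uv[1]))); b=atz(d,bar,.11)[:2]-q[:2]; r=[atz(d,uv,.11)[:2]-q[:2]]
    print(n,'face',q.round(4),'pivot off',(1e3*r[0]).round(2),'bar',np.degrees(np.arctan2(b[1],b[0])).round(2),np.hypot(*b))
    im=np.array(d['image']).astype(float); c=atz(d,uv,.112)[:2]
    # pointer line: darkness profile round circles about the pivot cap (z .112)
    A=[]
    for R in np.arange(.0065,.0145,.0005):
        t=np.radians(np.arange(0,360,.5)); px=np.array([proj(d,[c[0]+R*np.cos(k),c[1]+R*np.sin(k),.112]) for k in t],np.float32)
        g=cv2.remap(im.mean(2).astype(np.float32),px[:,:1].copy(),px[:,1:].copy(),cv2.INTER_LINEAR)[:,0]
        k=np.clip(150-g,0,None); A.append((R,np.degrees(np.angle((k*np.exp(1j*t)).sum()))))
    print('pointer dir',np.round([a for _,a in A],1))
```

```text
pivot tri (array([ 0.47543119, -0.0176919 ,  0.11293467]), [np.float64(0.2207566685877252), np.float64(0.22075666858774637)])
w13 face [ 0.4752 -0.0175  0.0293] pivot off [ 0.79 -0.93] bar -157.78 0.02274336409757751
pointer dir [118.2 118.  117.9 117.7 117.6 117.7 117.7 117.6 117.5 117.4 117.5 117.5
 117.5 117.5 117.5 117.5]
w14 face [ 0.4751 -0.0176  0.0294] pivot off [-0.62 -0.94] bar 118.45 0.02260563237114312
pointer dir [117.1 117.1 117.1 116.9 117.  116.9 117.  116.7 116.7 116.7 116.8 117.
 116.9 116.7 116.6 116.7]
```

The bar is at 118.5–119° and the pointer at about 117°. A 1.5° clockwise trim is worthwhile.

Request:
step_arm(steps=[1,0,0,15,0,1,0,0,25,0,1,0,0,25,0,1,0,0,18,0,1,0,0,8,0,1,0,0,2.8,0,1,0,0,0,0,0.7,0,0,0,0,0.7,0,0,0,0,0.6,0,0,0,0,0.5,0,0,0,0,0.5,0,0,0,0], grip_force=15)

```text
time_s: 57.38
tool_pos: [0.4748, -0.0165, 0.2622]
tool_rot: [-179.9, 0.0, 37.0]
force: [-2.9, 4.8, 4.0]
grip_width: 0.0635
grasp_force: 15.0
```

Request:
step_arm(steps=[0.5,0,0,0,0,0.5,0,0,0,1,0.5,0,0,0,0.5,0.5,0,0,0,0,0.5,0,0,0,0,0.8,0,0,0,0,1,0,0,0,0,1,0,0,0,0,1,0,0,0,0])

```text
time_s: 58.5
tool_pos: [0.4752, -0.0176, 0.262]
tool_rot: [180.0, -0.0, 35.5]
force: [0.5, 0.5, -1.3]
grip_width: 0.0853
grasp_force: 0.0
```

Request:
step_arm(steps=[1,0,0,-10,0,1,0,0,-25,0,1,0,0,-30,0,1,0,0,-25,0,1,0,0,-3.8,0,1,0,0,0,0,1,0,0,0,0,1,0,0,0,0])

```text
time_s: 59.5
tool_pos: [0.4748, -0.0173, 0.355]
tool_rot: [-180.0, 0.1, 35.5]
force: [0.0, -0.4, 0.5]
grip_width: 0.0871
grasp_force: 0.0
```

Run:
```python
from h import *
o=env.get_obs(); print(o['tool_pos'],o['tool_rot'],o['time_s'],o['grip_width'])
snap('wrist','w16')
def prof(n,c,z,Rs):
    d=load(n); im=np.array(d['image']).astype(np.float32).mean(2); t=np.radians(np.arange(0,360,.25)); out=[]
    for R in Rs:
        px=np.array([proj(d,[c[0]+R*np.cos(k),c[1]+R*np.sin(k),z]) for k in t],np.float32)
        g=cv2.remap(im,px[:,:1].copy(),px[:,1:].copy(),cv2.INTER_LINEAR)[:,0]
        k=g<110; k2=np.convolve(np.r_[k[-10:],k,k[:10]],np.ones(21),'valid')>=20.5 # dark over >=5deg
        s=np.where(k2)[0]
        out.append(np.degrees(np.angle(np.exp(1j*t[s]).sum())).round(2) if len(s) else None)
    return out
def ptr(n,R=np.arange(.0065,.0145,.001)):
    d=load(n); im=np.array(d['image']).astype(np.float32).mean(2); t=np.radians(np.arange(0,360,.5)); A=[]
    for r in R:
        px=np.array([proj(d,[.47543+r*np.cos(k),-.01769+r*np.sin(k),.1129]) for k in t],np.float32)
        g=cv2.remap(im,px[:,:1].copy(),px[:,1:].copy(),cv2.INTER_LINEAR)[:,0]; A.append(np.degrees(np.angle((np.clip(150-g,0,None)*np.exp(1j*t)).sum())))
    return np.round(A,1)
for n in('w13','w14','w16'): print(n,'bar',prof(n,(.47515,-.01755),.11,np.arange(.0195,.025,.001)),'ptr',ptr(n))
```

```text
[ 0.47480318 -0.01728306  0.35500505] [-1.79973626e+02  9.09286381e-02  3.54865318e+01] 59.5 0.08707668387562581
w13 bar [np.float64(-163.17), np.float64(-164.28), np.float64(177.71), np.float64(175.74), np.float64(-158.75), np.float64(-158.75)] ptr [117.1 116.8 116.6 116.9 116.8 116.8 116.8 116.9]
w14 bar [np.float64(118.5), np.float64(118.37), np.float64(118.37), np.float64(118.0), np.float64(118.12), np.float64(118.25)] ptr [118.5 118.4 118.1 117.9 117.6 117.7 117.5 117.3]
w16 bar [np.float64(117.13), np.float64(116.88), np.float64(116.88), np.float64(116.75), np.float64(116.75), np.float64(116.62)] ptr [118.7 118.2 118.2 117.8 117.8 117.7 117.6 117.5]
```

Run:
```python
from h import *
snap('scene','s17'); a,b=load('s15')['image'].astype(int),load('s17')['image'].astype(int)
m=abs(a-b).max(2)>40; m[:, 330:]&=True; print('tray/hub change px',m[240:330,235:335].sum(),'bench',m[175:330,60:250].sum())
print(env.sign_off())
```

```text
tray/hub change px 0 bench 0
the job is handed in; nothing more can be done
None
```

The job is handed in: the tray sits centred and square on the scale, and the three hubs that were on the bench stand upright in their own places with their arms over the rim marks. The bezel zero is on the pointer to within about 1°, and the other bench items were left alone; I have no verdict back from the judging.

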